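# Set the depth stop and load the leak-test turntable

### The job

Slide the depth stop along its rail until its pointer stands at the brass set mark, and flip its cam lever fully down to clamp it there. Then load every vacuum spool: lay it in the empty cradle at the loading position (the one that faces the stop) with its outer end against the stop, and index the turntable one click to bring up an empty cradle for the next. Set spools down on the table, or lift them off, only at the loading position (one that was knocked may be slid home in its cradle anywhere); finish with all of them lying home in cradles, the table resting in a click, the stop still clamped at its mark, and the beaker and the wash bottle undisturbed.

Things in the scene. Friction and masses are not known exactly. Their poses are not given: they have to be found in the camera images.
- stop (a joint): Travel of the depth stop on its rail, m: 0 = farthest from the turntable, 0.060 = nearest; 0.050 puts its pointer at the set mark. It slides with about 6 N while the lever is up. The carriage is an aluminium block 44 mm wide and 72 mm long on the straight rail; its steel face plate (62 mm wide with a flat middle 20 mm wide and bevelled sides, top 82 mm over the bench) faces the turntable, square to the rail.
- stop_grip (a point): Centre of the grip zone of the black upright fin on the stop carriage: the fin is 16 mm thick across the rail (its own x), 20 mm along the rail, its top 16 mm above this point; this point is 92 mm above the bench and 30 mm above the carriage block. Its own y axis runs along the rail towards the turntable; the face plate's face lies 30 mm from it in +y. Pinch the fin across the rail to slide the stop.
- stop_pointer (a point): Tip line of the brass pointer on the stop carriage, moving with it; the stop is set when this point lies over set_mark.
- set_mark (a point): Top of the fixed upright brass blade beside the rail, 50 mm over the bench. Its own axes are the station's: the rail runs along y, +y towards the turntable.
- lever (a joint): Angle of the cam lever on the stop, rad: 0 = down flat along the rail (clamped, against its end stop), up to 1.15 = raised (free). The cam bites from about 0.5 down; it stays where it is left, held by friction, and when down it holds the stop against gentle pushes (some 10 N); a hard steady push makes the stop creep. Pressing the knob down takes up to about 5 N.
- lever_knob (a point): Centre of the black ball knob (20 mm across) at the end of the cam lever, 75 mm from the pivot. The lever points along the rail away from the turntable; when down the knob is 66 mm above the bench.
- lever_pivot (a point): Pivot of the cam lever on the stop carriage, 66 mm above the bench; the pivot's line runs across the rail. The knob swings in the upright plane along the rail.
- turntable (a joint): Angle of the turntable, rad, counter-clockwise seen from above, without limits; it clicks into rest at every multiple of pi/2, and turns either way. Breaking out of a click takes about 0.35 N m; past half-way it snaps on to the next.
- table_axis (a point): Centre of the turntable's top face (disc 224 mm across, top 44 mm above the bench).
- load_seat (a point): Fixed point of the loading position: where the middle of a spool must lie when it is correctly laid in the cradle there, 85 mm from the table axis towards the stop and 72 mm above the bench. A correctly laid spool's outer end touches the face plate of the stop set at its mark, 135 mm from the table axis. Its own y axis runs from the stop to the table axis.
- cradle_0 (a point): Seat of one of the four cradles, turning with the table: where the middle of a laid spool belongs, 85 mm from the axis, 28 mm above the table top. Own y points at the axis; the spool lies along it. Two black V-blocks, 9 mm thick, 45 mm wide, tops 5 mm above this height, stand 33.5 mm inward and 22 mm outward of it, fingers fit between. Spool play along it: 10 mm inward, 7 mm outward; one left too far out jams at the stop.
- cradle_1 (a point): Seat of one of the four cradles, turning with the table: where the middle of a laid spool belongs, 85 mm from the axis, 28 mm above the table top. Own y points at the axis; the spool lies along it. Two black V-blocks, 9 mm thick, 45 mm wide, tops 5 mm above this height, stand 33.5 mm inward and 22 mm outward of it, fingers fit between. Spool play along it: 10 mm inward, 7 mm outward; one left too far out jams at the stop.
- cradle_2 (a point): Seat of one of the four cradles, turning with the table: where the middle of a laid spool belongs, 85 mm from the axis, 28 mm above the table top. Own y points at the axis; the spool lies along it. Two black V-blocks, 9 mm thick, 45 mm wide, tops 5 mm above this height, stand 33.5 mm inward and 22 mm outward of it, fingers fit between. Spool play along it: 10 mm inward, 7 mm outward; one left too far out jams at the stop.
- cradle_3 (a point): Seat of one of the four cradles, turning with the table: where the middle of a laid spool belongs, 85 mm from the axis, 28 mm above the table top. Own y points at the axis; the spool lies along it. Two black V-blocks, 9 mm thick, 45 mm wide, tops 5 mm above this height, stand 33.5 mm inward and 22 mm outward of it, fingers fit between. Spool play along it: 10 mm inward, 7 mm outward; one left too far out jams at the stop.
- post_0 (a point): Grip point on one of the four upright steel indexing posts of the turntable (12 mm thick, round, top 14 mm above this point, free height 45 mm), 97.5 mm from the axis, midway between cradles; take or push it to turn the table.
- post_1 (a point): Grip point on one of the four upright steel indexing posts of the turntable (12 mm thick, round, top 14 mm above this point, free height 45 mm), 97.5 mm from the axis, midway between cradles; take or push it to turn the table.
- post_2 (a point): Grip point on one of the four upright steel indexing posts of the turntable (12 mm thick, round, top 14 mm above this point, free height 45 mm), 97.5 mm from the axis, midway between cradles; take or push it to turn the table.
- post_3 (a point): Grip point on one of the four upright steel indexing posts of the turntable (12 mm thick, round, top 14 mm above this point, free height 45 mm), 97.5 mm from the axis, midway between cradles; take or push it to turn the table.
- spool_0_mid (a point): Middle of the axis of a vacuum spool: a steel tube 25.4 mm thick and 100 mm long with a square flange, 40 x 40 mm and 5 mm thick, at each end, both ends alike, 0.14 kg, lying on its side. Its own y axis runs along the tube. On the bench this point is 20 mm up; grasp the tube in the middle. None when this spool is absent.
- spool_1_mid (a point): Middle of the axis of a vacuum spool: a steel tube 25.4 mm thick and 100 mm long with a square flange, 40 x 40 mm and 5 mm thick, at each end, both ends alike, 0.14 kg, lying on its side. Its own y axis runs along the tube. On the bench this point is 20 mm up; grasp the tube in the middle. None when this spool is absent.
- spool_2_mid (a point): Middle of the axis of a vacuum spool: a steel tube 25.4 mm thick and 100 mm long with a square flange, 40 x 40 mm and 5 mm thick, at each end, both ends alike, 0.14 kg, lying on its side. Its own y axis runs along the tube. On the bench this point is 20 mm up; grasp the tube in the middle. None when this spool is absent.
- spool_3_mid (a point): Middle of the axis of a vacuum spool: a steel tube 25.4 mm thick and 100 mm long with a square flange, 40 x 40 mm and 5 mm thick, at each end, both ends alike, 0.14 kg, lying on its side. Its own y axis runs along the tube. On the bench this point is 20 mm up; grasp the tube in the middle. None when this spool is absent.
- beaker: Glass beaker, 54 mm across and 69 mm high, standing near the work; origin at the centre of its underside. To be left alone.
- wash: Plastic wash bottle, 194 mm high, standing behind the rail; origin at its underside. To be left alone.
Mind the look-alikes: they are no part of the job. Leave any purple look-alike of the part that bears spool_1_mid alone.

How it is judged:
By the outcome, as a careful person would: the job done as asked, in the order asked, and still so for the second after the job is handed in, with the robot touching nothing.
Of spool_0, spool_1, spool_2, spool_3 only 3 to 4 are there at a start; the rules pass over those that are not, and their reading is None.
At some moment in a run one of spool_0, spool_1, spool_2, spool_3 may be knocked a few centimetres aside while the robot is not near it.
Once in a run the grip may slacken for a moment while it holds something.
It also fails if it takes over 210 s, if anything falls off the work surface, if the arm or the gripper's body presses on something with over 40 N, if the wrist force passes 120 N, or if a joint passes its speed limit or range.

### The arm

A 6-joint arm with a two-finger parallel gripper is mounted at the origin on a cart in front of the work surface, level with it; the furniture and walls round the work are solid. World frame = base frame: x ahead of the robot, y to its left, z up, the work surface at z = 0. Lengths are in mm, angles in rad, forces in N, time in s.
With the tool pointing down it reaches from about 325 to 925 mm from the base axis. Payload 3.1 kg.
Tool frame: the origin (TCP) lies at the very end of the fingers, on their centre line; the grasp point (between the pads) lies 19 mm behind it; z points along the fingers, y is the line along which they close (so a half turn about z gives the same grasp; the last joint's range is limited). The gripper opens to 85 mm and grips with 20 to 120 N. Pads are 22 mm wide; open, the fingers measure 114 mm over their backs; the gripper's body (76 mm by 85 mm) begins 54 mm behind the grasp point. The pads swing forward as they close: fully open they stand 13 mm farther back than shut.
Start: joints at [-1.393, 0.217, 1.613, -0, 1.311, -0.112], TCP at [178.621, -598.944, 231.3] pointing down, gripper open.
Joint ranges: [-2.75, 2.75], [-0.78, 2.1], [0.31, 2.55], [-1.13, 4.27], [0.13, 2.63], [-2.58, 2.58]. Speed limits (rad/s): [2.79, 2.79, 3.14, 3.14, 3.14, 3.14].

### API

Orientations are given as a rotation vector (axis times angle).
In Python, from plant import env gives the robot as it stands. The module is installed in compiled form; this text tells all that it offers.
- The arm moves only by the shell command python3 -m creep 'ROWS' [FORCE]. ROWS is JSON, a list of rows, each a list of 5 numbers: the closure, from -1 (fully open) to 1 (shut), then the shift along the tool's x, y, z each as a share of 40 cm, from -1 to 1, then the turn about the tool's z as a share of pi rad, from -1 to 1. A call has 1 to 5 rows; each row shifts and turns the commanded pose from where the row before left it, along the tool's axes as they then stand; what a row does not reach is not made up. A row lasts 1/12 s, in which the tool goes at most 41.7 mm and 7.16 degrees, less where a joint would pass 70% of its speed; a pose out of reach is approached as far as the arm can. A call with a number of a shift or a turn outside -1 to 1 is refused whole. A call with a gripper value outside its range is refused whole. The fingers move at their own pace and stop on an object; FORCE is the grip in N (left out, the last holds). Time passes only in rows, so rows that do not move let the fingers close. It gives the time, the measured TCP pose, the force, the opening and the grip force at its end, in the units of the state.
- env.get_obs(): the state, without advancing time (a new reading comes with each control period).
- env.camera(name): name is "scene" or "top" or "wrist"; returns a dict with "color" (400x640x3 uint8, red, green, blue), "depth" (400x640 float32, mm along the optical axis (not along the pixel's ray), 0 where there is no reading), "mtx" (3x3 intrinsics, pixels), "rvec" (rotation vector, rad) and "tvec" (3), from world to camera coordinates, as OpenCV has them. Camera axes: x right, y down, z forward; pixel columns grow to the right and rows downward; lengths in mm; the calibration is good to about 2 mm. A picture is of the moment at which its call begins.
- env.sign_off(): hands the job in; it is judged then, once.
Trained networks look in a picture, given as the dict that the camera call returned (one of the last four; its "shot" number tells which), for a name from the list of things; names that differ only in an ending like _2 or _b are one class to them, and where a whole thing is asked for, a point or a joint stands for the part that bears it (a point fixed in the world has none). Each returns a list of dicts, best first, with "confidence" (0 to 1); they miss things now and then, are a little off and sometimes report something else, mostly with a low value. They report only what shows in the picture. A call takes as long as a camera call. They do not tell look-alikes from the thing itself.
- env.spot_in(picture, name): "location" ([x, y, z] in mm, in world coordinates, good to about 4 mm: the middle of the surface that is visible of it).
- env.masks_of(picture, name): "mask" (400x640 bool, what is visible of it).
The state is a dict: "time": time; "joints": joint angles; "qvel": joint speeds; "tau": joint torques, N m; "position": TCP position; "orientation": TCP orientation; "wrist_force": force on the tool from outside, world axes, zero at the start; "wrist_torque": the same for the moment, N m; "grip_width": finger opening in mm; "finger_force": force on a finger pad.
Only numpy, scipy, OpenCV 4.12 (cv2) and the standard library are available. Lean on these libraries where they do the work, as an engineer would, in place of code of your own. Each camera call takes 0.05 s, during which the arm holds its last target. There are 200 camera calls.

## Working session

There is one attempt and no reset: what is moved stays moved. The work goes in short steps, Python scripts to look and compute and a shell command to move; the robot and the scene stay as the last step left them, time stands still between calls to the robot, and variables do not carry over. Pictures are saved under pics/ and viewed, at most 14 in all, crops included, and the job is handed in when it is done.

```bash
mkdir -p pics
cat > h.py <<'E'
import numpy as np, cv2
from scipy.spatial.transform import Rotation as R
from plant import env
def save(c,n,crop=None,s=1):
    im=c["color"][:,:,::-1]
    if crop: x0,y0,x1,y1=crop; im=im[y0:y1,x0:x1]
    cv2.imwrite("pics/"+n,cv2.resize(im,None,fx=s,fy=s,interpolation=cv2.INTER_CUBIC))
def cloud(c):
    d=c["depth"]; v,u=np.indices(d.shape); K=np.array(c["mtx"])
    p=np.stack([(u-K[0,2])/K[0,0]*d,(v-K[1,2])/K[1,1]*d,d],-1)
    M=R.from_rotvec(np.array(c["rvec"]).ravel()).as_matrix()
    w=(p-np.array(c["tvec"]).ravel())@M
    w[d<=0]=np.nan
    return w
def proj(c,p):
    return cv2.projectPoints(np.float64(p).reshape(-1,3),np.float64(c["rvec"]),np.float64(c["tvec"]),np.float64(c["mtx"]),None)[0].reshape(-1,2)
def st():
    o=env.get_obs(); Rm=R.from_rotvec(o["orientation"]).as_matrix()
    return o,np.array(o["position"]),Rm
E
python3 - <<'E'
from h import *
o,p,M=st(); print(o["time"],p,M.round(3).tolist(),o["grip_width"])
for n in ("top","scene"):
    c=env.camera(n); save(c,n+"0.png")
    print(n, "cam", (-R.from_rotvec(np.array(c["rvec"]).ravel()).as_matrix().T@np.array(c["tvec"]).ravel()).round())
    for k in ["stop_grip","stop_pointer","set_mark","lever_knob","lever_pivot","table_axis","load_seat","cradle_0","post_0","spool_0_mid","beaker","wash"]:
        try: print(k,[(np.round(s["location"]).tolist(),round(s["confidence"],2)) for s in env.spot_in(c,k)])
        except Exception as e: print(k,e)
E
```

```text
0.0 [ 178.45991798 -598.12776431  229.95485911] [[0.958, 0.286, -0.0], [0.286, -0.958, 0.002], [0.0, -0.002, -1.0]] 85.58143970671208
top cam [ 401.  -17. 1461.]
stop_grip [([598.0, 28.0, 70.0], 0.69)]
stop_pointer [([588.0, 240.0, 46.0], 0.69), ([596.0, 22.0, 74.0], 0.59)]
set_mark [([587.0, 214.0, 44.0], 0.97)]
lever_knob [([588.0, 214.0, 41.0], 0.57)]
lever_pivot [([596.0, -22.0, 108.0], 0.65), ([584.0, 235.0, 44.0], 0.22)]
table_axis [([587.0, 214.0, 42.0], 0.93), ([588.0, 243.0, 45.0], 0.45)]
load_seat [([584.0, 212.0, 46.0], 0.64), ([581.0, 239.0, 40.0], 0.25)]
cradle_0 [([584.0, 232.0, 45.0], 0.9)]
post_0 [([440.0, -259.0, 32.0], 0.68), ([581.0, 238.0, 40.0], 0.57)]
spool_0_mid [([439.0, -254.0, 31.0], 0.59)]
beaker [([363.0, 178.0, 19.0], 0.82), ([585.0, 212.0, 42.0], 0.62)]
wash [([811.0, -50.0, 114.0], 0.62), ([590.0, 215.0, 40.0], 0.18)]
scene cam [161. 682. 735.]
stop_grip [([589.0, 39.0, 75.0], 0.78), ([808.0, -39.0, 89.0], 0.69)]
stop_pointer [([590.0, 42.0, 69.0], 0.91), ([438.0, -249.0, 28.0], 0.67), ([573.0, 234.0, 44.0], 0.57)]
set_mark [([576.0, 231.0, 42.0], 0.74)]
lever_knob [([596.0, -19.0, 101.0], 0.74), ([590.0, 42.0, 76.0], 0.54), ([573.0, 248.0, 49.0], 0.43)]
lever_pivot [([597.0, -21.0, 102.0], 0.46)]
table_axis [([577.0, 232.0, 43.0], 0.96), ([439.0, -251.0, 26.0], 0.53), ([577.0, 250.0, 45.0], 0.49), ([593.0, -22.0, 106.0], 0.29)]
load_seat [([577.0, 230.0, 42.0], 0.6), ([590.0, 40.0, 76.0], 0.26)]
cradle_0 [([571.0, 250.0, 43.0], 0.93), ([589.0, 35.0, 76.0], 0.3)]
post_0 [([576.0, 250.0, 43.0], 0.94)]
spool_0_mid [([437.0, -250.0, 27.0], 0.73)]
beaker [([370.0, 179.0, 36.0], 0.88), ([573.0, 250.0, 50.0], 0.3)]
wash []
```

View pics/top0.png

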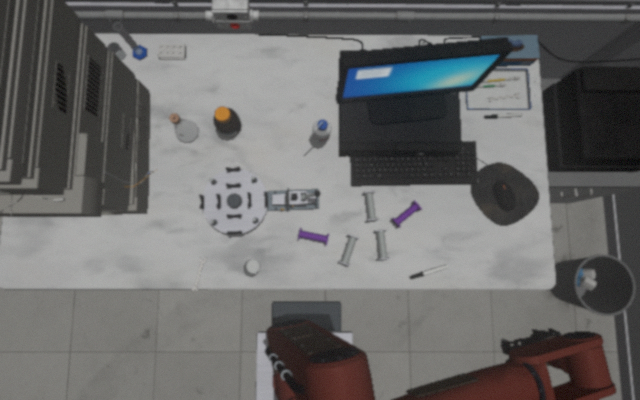

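View pics/scene0.png

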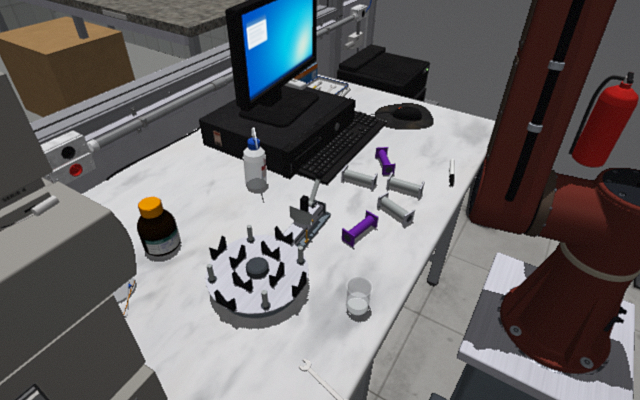

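Run:
```python
from h import *
for n in ("top","scene"):
    c=env.camera(n); w=cloud(c); x,y,z=w[...,0],w[...,1],w[...,2]
    box=(x>440)&(x<740)&(y>90)&(y<360)
    d=box&(abs(z-44)<5)
    pts=w[d][:,:2].astype(np.float32); (cx,cy),r=cv2.minEnclosingCircle(pts); print(n,"disc",cx,cy,r,len(pts))
    for zz,nm in ((89,"posts"),(77,"V")):
        m=box&(z>zz-6)&(z<zz+8) if nm=="posts" else box&(z>65)&(z<83)
        k,l,s,ce=cv2.connectedComponentsWithStats(m.astype(np.uint8),connectivity=8)
        for i in range(1,k):
            if s[i,4]>=4:
                q=np.nanmean(w[l==i],0); print(nm,s[i,4],q.round(1),"ang",np.degrees(np.arctan2(q[1]-cy,q[0]-cx)).round(1),"r",np.hypot(q[1]-cy,q[0]-cx).round(1))
    for k in ("spool_0_mid","beaker","stop_grip","lever_knob"):
      for m in env.masks_of(c,k):
        mm=m["mask"]&np.isfinite(z)&(z>8)
        if mm.sum()<10: continue
        q=w[mm]; med=np.median(q,0); rc=cv2.minAreaRect(q[:,:2].astype(np.float32)); print(k,round(m["confidence"],2),mm.sum(),med.round(),"rect",np.round(rc[0]),np.round(rc[1]),round(rc[2],1),c["color"][mm].mean(0).round(), "zmax",q[:,2].max().round())
    # generic objects on bench
    m=(x>300)&(x<640)&(y>-420)&(y<-40)&(z>12)&(z<60)
    k,l,s,ce=cv2.connectedComponentsWithStats(m.astype(np.uint8))
    for i in range(1,k):
        if s[i,4]>20:
            q=w[l==i]; rc=cv2.minAreaRect(q[:,:2].astype(np.float32)); print("obj",s[i,4],np.round(rc[0]),np.round(rc[1]),round(rc[2],1),c["color"][l==i].mean(0).round(),ce[i].round(),q[:,2].max().round())
```

```text
top disc 584.1840209960938 219.1197052001953 128.52528381347656 2525
posts 11 [655.5 171.1  89.3] ang -34.0 r 86.0
posts 10 [649.1 309.2  88.2] ang 54.2 r 111.0
posts 11 [517.6 164.7  87.8] ang -140.8 r 86.0
posts 11 [510.9 301.7  88.3] ang 131.6 r 110.4
V 11 [689.4 260.4  72.7] ang 21.4 r 113.0
V 10 [690.4 225.1  71.8] ang 3.2 r 106.4
V 4 [652.  169.6  75.2] ang -36.1 r 84.0
V 6 [645.7 306.3  76.6] ang 54.8 r 106.7
V 11 [634.6 259.2  73.1] ang 38.5 r 64.4
V 10 [634.9 222.   71.6] ang 3.3 r 50.8
V 13 [605.6 130.1  72.5] ang -76.5 r 91.5
V 12 [603.7 186.3  72.4] ang -59.2 r 38.2
V 11 [593.8 344.3  70.9] ang 85.6 r 125.6
V 13 [596.9 289.   71.4] ang 79.7 r 71.0
V 11 [597.3 232.9  66.3] ang 46.4 r 19.0
V 12 [578.  250.1  67.5] ang 101.3 r 31.6
V 5 [572.7 236.8  66. ] ang 123.0 r 21.1
V 9 [568.7 185.5  72.6] ang -114.7 r 37.0
V 10 [571.7 130.   71.3] ang -98.0 r 90.0
V 11 [561.7 342.6  71.4] ang 100.3 r 125.5
V 11 [563.  287.5  71.8] ang 107.2 r 71.6
V 12 [532.1 252.   72.3] ang 147.8 r 61.6
V 11 [532.3 218.1  70.8] ang -178.8 r 51.9
V 4 [510.5 298.4  73.8] ang 132.9 r 108.3
V 13 [476.3 
[... 2689 characters left out ...]
.] rect [619. -61.] [ 61. 270.] 13.5 [78. 79. 81.] zmax 136.0
stop_grip 0.78 716 [589.  43.  74.] rect [585.  16.] [108.  59.] 81.5 [79. 80. 82.] zmax 136.0
stop_grip 0.3 6643 [574. 253.  44.] rect [583. 240.] [222. 223.] 58.5 [139. 139. 146.] zmax 92.0
lever_knob 0.72 180 [594. -16. 102.] rect [594. -12.] [16. 57.] 4.8 [94. 97. 97.] zmax 136.0
obj 618 [ 496. -295.] [ 93. 238.] 56.3 [100.  85. 115.] [396. 173.] 42.0
obj 322 [ 570. -220.] [100.  43.] 6.3 [118. 120. 122.] [359. 176.] 40.0
obj 46 [ 338. -384.] [12. 73.] 18.3 [95. 96. 95.] [452. 176.] 17.0
obj 412 [ 421. -144.] [ 42. 103.] 69.7 [117. 119. 121.] [395. 208.] 41.0
obj 164 [459. -58.] [35. 42.] 81.2 [ 79.  38. 112.] [370. 219.] 41.0
```

```bash
cat >> h.py <<'E'
def plan(t,yaw=None,q=0):
    """remaining move to TCP target t (mm), tool x at yaw deg: tool shares"""
    o,p,M=st(); d=(np.array(t)-p)@M; y=np.degrees(np.arctan2(M[1,0],M[0,0]))
    print("t=%.2f"%o["time"],"pos",p.round(1),"yaw %.1f"%y,"tilt",M[:2,2].round(4),"w %.1f"%o["grip_width"],"F",np.round(o["wrist_force"],1),"ff",np.round(o["finger_force"],1))
    print("share",(d/400).round(4),"rows>=%d"%np.ceil(np.linalg.norm(d)/41), "" if yaw is None else "turn %.4f"%(-((yaw-y+180)%360-180)/180))
E
python3 -m creep '[[-1,0.0728,-0.0641,-0.0125,0],[-1,0.0728,-0.0641,-0.0125,0],[-1,0.0728,-0.0641,-0.0125,0],[-1,0.0728,-0.0641,-0.0125,0],[-1,0.0728,-0.0641,-0.0125,0]]' 
python3 -m creep '[[-1,0.0728,-0.0641,-0.0125,0],[-1,0.0728,-0.0641,-0.0125,0],[-1,0.0728,-0.0641,-0.0125,0],[-1,0.0728,-0.0641,-0.0125,0],[-1,0.0728,-0.0641,-0.0125,0]]' 
python3 -m creep '[[-1,0.0728,-0.0641,-0.0125,0],[-1,0.0728,-0.0641,-0.0125,0],[-1,0.0728,-0.0641,-0.0125,0],[-1,0.0728,-0.0641,-0.0125,0],[-1,0.0728,-0.0641,-0.0125,0]]' 
python3 -m creep '[[-1,0.0728,-0.0641,-0.0125,0],[-1,0.0728,-0.0641,-0.0125,0],[-1,0.0728,-0.0641,-0.0125,0],[-1,0.0728,-0.0641,-0.0125,0],[-1,0.0728,-0.0641,-0.0125,0]]' 
python3 -m creep '[[-1,0,0,0,-0.0384],[-1,0,0,0,-0.0384],[-1,0,0,0,-0.0384],[-1,0,0,0,-0.0384],[-1,0,0,0,-0.0384]]' 
python3 -m creep '[[-1,0,0,0,-0.0384],[-1,0,0,0,-0.0384],[-1,0,0,0,-0.0384],[-1,0,0,0,-0.0384],[-1,0,0,0,-0.0384]]' 
python3 -m creep '[[-1,0,0,0,-0.0384],[-1,0,0,0,0]]'
python3 - <<'E'
from h import *
plan([590,60,330],92.7)
c=env.camera("wrist"); save(c,"w1.png"); w=cloud(c)
M=R.from_rotvec(np.array(c["rvec"]).ravel()).as_matrix(); print("cam",(-M.T@np.array(c["tvec"]).ravel()).round(1),M.round(2).tolist(),np.array(c["mtx"])[0,0])
print(env.get_obs()["joints"])
E
```

```text
time: 2.22
position: [282.1, -433.0, 256.5]
orientation: [3.109, 0.452, 0.0]
wrist_force: [-0.1, 0.3, -0.0]
grip_width: 85.4
finger_force: 0.0
time: 2.63
position: [385.1, -268.3, 281.9]
orientation: [3.108, 0.453, 0.001]
wrist_force: [2.1, -0.1, -0.7]
grip_width: 85.3
finger_force: 0.0
time: 3.05
position: [488.0, -103.7, 306.9]
orientation: [3.108, 0.454, 0.001]
wrist_force: [0.5, -0.3, -0.4]
grip_width: 85.5
finger_force: 0.0
time: 3.47
position: [590.9, 60.8, 331.7]
orientation: [3.108, 0.454, 0.001]
wrist_force: [0.7, -0.1, 1.0]
grip_width: 85.6
finger_force: 0.0
time: 3.88
position: [590.2, 59.2, 331.2]
orientation: [-2.829, -1.366, 0.0]
wrist_force: [0.9, 0.1, -0.8]
grip_width: 85.5
finger_force: 0.0
time: 4.3
position: [590.2, 58.9, 331.3]
orientation: [2.296, 2.144, 0.0]
wrist_force: [0.6, 0.6, 0.1]
grip_width: 85.7
finger_force: 0.0
time: 4.47
position: [590.2, 58.9, 331.3]
orientation: [2.168, 2.274, 0.0]
wrist_force: [0.9, -0.5, -0.3]
grip_width: 85.3
finger_force: 0.0
t=4.47 pos [590.2  58.9 331.3] yaw 92.7 tilt [0. 0.] w 85.3 F [ 0.9 -0.5 -0.3] ff 0.0
share [ 0.0028 -0.0003  0.0033] rows>=1 turn 0.0003
cam [586.6 139.6 473.9] [[1.0, 0.05, -0.0], [0.04, -0.95, 0.31], [0.01, -0.31, -0.95]] 295.2902031644456
[-1.88197668e-02  8.60688647e-02  1.57497950e+00  5.41821020e-05
  1.48056172e+00 -6.23693248e-02]
```

View pics/w1.png

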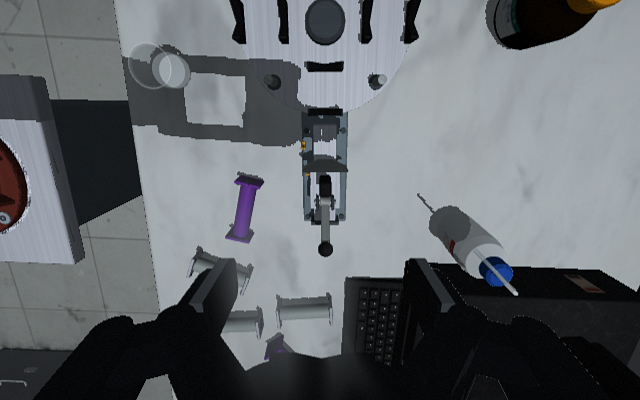

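Run:
```python
from h import *
c=env.camera("wrist"); w=cloud(c); np.save("w1.npy",w); save(c,"w1c.png",(270,90,380,265),3.4)
for n,(u,v) in dict(post1=(272,83),post2=(377,81),hub=(325,20),fin=(325,183),knob=(326,250),bm1=(303,145),bm2=(307,173),plate=(325,164),blk=(340,215)).items():
    q=w[v-3:v+4,u-3:u+4].reshape(-1,3); q=q[np.isfinite(q[:,0])]; print(n,q[np.argsort(-q[:,2])[:5]].mean(0).round(1),np.median(q,0).round(1))
hsv=cv2.cvtColor(c["color"],cv2.COLOR_RGB2HSV)
m=((hsv[...,0]>10)&(hsv[...,0]<32)&(hsv[...,1]>90)&(hsv[...,2]>60)).astype(np.uint8); m[:, :290]=0;m[:,360:]=0
k,l,s,ce=cv2.connectedComponentsWithStats(m)
for i in range(1,k):
    if s[i,4]>3: print("brass",s[i],np.nanmedian(w[l==i],0).round(1),np.nanmax(w[l==i][:,2]).round(1))
z=w[...,2]; x=w[...,0]; y=w[...,1]
box=(abs(x-590)<45)&(y>-80)&(y<130)
for lo,hi in ((103,113),(78,86),(58,65),(120,145)):
    q=w[box&(z>lo)&(z<hi)]; print(lo,hi,len(q), q[:,:2].min(0).round(1) if len(q) else "",q[:,:2].max(0).round(1) if len(q) else "",np.median(q,0).round(1) if len(q) else "")
```

```text
post1 [522.7 163.2  89.7] [523.9 162.2  76.3]
post2 [655.4 169.5  89.2] [654.  169.6  84.4]
hub [588.5 235.7  65.1] [587.  237.   63.9]
fin [596.2  42.2 108.6] [595.4  44.2 106.7]
knob [599.1 -38.3 135.9] [600.  -36.5 134.4]
bm1 [561.2  79.8  49.6] [561.8  80.2  15.5]
bm2 [572.5  54.   82.6] [569.6  42.4  52.2]
plate [594.2  64.   82.8] [594.8  63.8  81.6]
blk [619.8 -32.6  27.9] [624.9 -32.8  14.4]
brass [301 142   5   8  27] [562.4  80.7  17.4] 50.5
brass [305 173   5   3  14] [569.7  42.3  51.8] 53.2
103 113 261 [587.7 -26.5] [603.9  45.9] [596.8  32.2 107.3]
78 86 387 [564.1  -5.2] [624.8 128.8] [596.2  57.5  81.8]
58 65 664 [564.4  -5.5] [625.1 129.7] [590.4  30.   61.8]
120 145 191 [589.8 -47.1] [608.3 -29.1] [598.9 -35.4 132. ]
```

View pics/w1c.png

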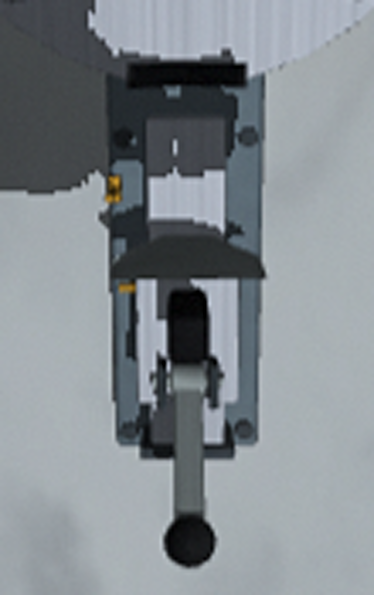

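Run:
```python
from h import *
w=np.load("w1.npy"); x,y,z=w[...,0],w[...,1],w[...,2]
q=w[(abs(x-596)<15)&(y>10)&(y<60)&(z>104)&(z<112)]; print(len(q),np.percentile(q,[2,50,98],axis=0).round(1).tolist())
q=w[(abs(x-596)<40)&(y>50)&(y<80)&(z>79)&(z<86)]; print(len(q),np.percentile(q,[2,50,98],axis=0).round(1).tolist())
plan([596,36,73],92.7)
```

```text
183 [[588.0, 26.6, 104.6], [595.7, 36.3, 107.2], [603.7, 45.1, 109.1]]
310 [[566.8, 53.3, 80.0], [594.8, 58.3, 81.8], [622.2, 65.4, 83.3]]
t=4.57 pos [590.2  58.9 331.3] yaw 92.5 tilt [0. 0.] w 85.4 F [ 0.7  0.6 -0.8] ff 0.0
share [-0.0578  0.0121  0.6458] rows>=7 turn -0.0013
```

```bash
python3 -m creep '[[-1,-0.0116,0.0024,0.095,0],[-1,-0.0116,0.0024,0.095,0],[-1,-0.0116,0.0024,0.095,0],[-1,-0.0116,0.0024,0.095,0],[-1,-0.0116,0.0024,0.095,0]]' >/dev/null
python3 -m creep '[[-1,0,0,0.057,0],[-1,0,0,0.057,0],[-1,0,0,0.057,0],[-1,0,0,0,0],[1,0,0,0,0]]' 60
python3 -m creep '[[1,0,0,0,0],[1,0,0,0,0],[1,0,0,0,0],[1,0,0,0,0],[1,0,0,0,0]]' 60
python3 - <<'E'
from h import *
plan([594.3,73.5,73],92.7)
E
```

```text
time: 5.4
position: [594.6, 36.0, 71.4]
orientation: [-2.17, -2.268, 0.004]
wrist_force: [-0.6, -0.4, 0.6]
grip_width: 75.4
finger_force: 0.0
time: 5.82
position: [595.7, 35.9, 74.6]
orientation: [-2.169, -2.272, 0.002]
wrist_force: [-2.0, 1.3, -4.9]
grip_width: 15.2
finger_force: 59.0
t=5.82 pos [595.7  35.9  74.6] yaw 92.7 tilt [-0.0017 -0.0004] w 15.2 F [-2.   1.3 -4.9] ff 59.0
share [0.0941 0.001  0.0039] rows>=1 turn -0.0002
```

```bash
python3 -m creep '[[1,0.015,0,0,0],[1,0.015,0,0,0],[1,0.015,0,0,0],[1,0.015,0,0,0],[1,0.015,0,0,0]]' 60
python3 -m creep '[[1,0.015,0,0,0],[1,0,0,0,0],[1,0,0,0,0]]' 60
python3 - <<'E'
from h import *
plan([594.3,73.5,73],92.7)
c=env.camera("wrist"); save(c,"w2.png")
c=env.camera("scene"); save(c,"s2.png",(230,160,390,280),4)
E
```

```text
time: 6.23
position: [594.3, 63.7, 74.5]
orientation: [2.167, 2.272, -0.007]
wrist_force: [-5.1, -7.1, 6.9]
grip_width: 15.1
finger_force: 61.4
time: 6.48
position: [593.9, 71.0, 74.5]
orientation: [2.168, 2.273, -0.004]
wrist_force: [-4.2, -2.7, 7.3]
grip_width: 15.2
finger_force: 61.4
t=6.48 pos [593.9  71.   74.5] yaw 92.7 tilt [-0.0016 -0.0021] w 15.2 F [-4.2 -2.7  7.3] ff 61.4
share [0.0062 0.0013 0.0038] rows>=1 turn -0.0001
```

View pics/w2.png

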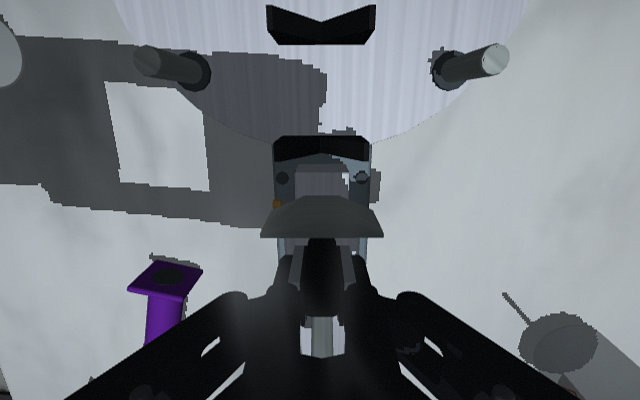

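```bash
python3 -m creep '[[-1,0,0,0,0],[-1,0,0,0,0],[-1,0,0,0,0],[-1,0,0,-0.06,0],[-1,0,0,-0.08,0]]' >/dev/null
python3 -m creep '[[-1,0,0,-0.06,0],[-1,-0.07,0,-0.06,0],[-1,-0.07,0,0,0],[-1,-0.04,0,0,0],[-1,0,0,0,0]]'
cat > mk.py <<'E'
from h import *
plan([594.3,73.5,73],92.7)
c=env.camera("wrist"); w=cloud(c); save(c,"mk.png",None,1)
hsv=cv2.cvtColor(c["color"],cv2.COLOR_RGB2HSV)
m=((hsv[...,0]>10)&(hsv[...,0]<32)&(hsv[...,1]>90)&(hsv[...,2]>60)).astype(np.uint8)
k,l,s,ce=cv2.connectedComponentsWithStats(m)
for i in range(1,k):
    q=w[l==i]; 
    if s[i,4]>6 and abs(np.nanmedian(q[:,0])-570)<20: 
        print("brass",s[i],ce[i].round(1)); print(np.nanpercentile(q,[0,10,50,90,100],axis=0).round(1).tolist())
        t=q[q[:,2]>np.nanmax(q[:,2])-4]; print(" top",t.mean(0).round(1),t.min(0).round(1),t.max(0).round(1),len(t))
x,y,z=w[...,0],w[...,1],w[...,2]
q=w[(abs(x-595)<35)&(y>70)&(y<125)&(z>78)&(z<87)]; print("plate",len(q),np.percentile(q,[2,50,98],axis=0).round(1).tolist())
q=w[(abs(x-595)<15)&(y>20)&(y<95)&(z>104)&(z<112)]; print("fin",len(q),np.percentile(q,[2,50,98],axis=0).round(1).tolist())
E
python3 mk.py
python3 - <<'E'
import cv2; im=cv2.imread('pics/mk.png'); cv2.imwrite('pics/mk1.png',cv2.resize(im[60:300,200:440],None,fx=2.4,fy=2.4))
E
```

```text
time: 7.42
position: [598.7, -3.0, 178.0]
orientation: [2.171, 2.267, 0.001]
wrist_force: [0.4, 0.6, -0.8]
grip_width: 85.8
finger_force: 0.0
t=7.42 pos [598.7  -3.  178. ] yaw 92.5 tilt [ 0.0025 -0.0016] w 85.8 F [ 0.4  0.6 -0.8] ff 0.0
share [ 0.1919 -0.0033  0.2622] rows>=4 turn -0.0013
brass [280  96   9   7  28] [284.3  98.6]
[[559.1, 77.9, 15.7], [559.5, 78.8, 16.1], [561.1, 81.8, 17.6], [563.0, 83.6, 50.3], [563.1, 83.8, 50.8]]
 top [560.9  79.1  49.9] [559.6  77.9  48.5] [562.3  80.5  50.8] 11
brass [286 103   7   2  14] [289.  103.5]
[[565.2, 76.5, 50.9], [565.5, 76.6, 52.2], [567.7, 77.0, 53.0], [570.0, 77.5, 53.2], [570.4, 77.6, 53.6]]
 top [567.8  77.   52.8] [565.2  76.5  50.9] [570.4  77.6  53.6] 14
plate 1069 [[565.4, 87.9, 80.1], [592.4, 93.1, 81.9], [620.4, 100.1, 83.3]]
fin 659 [[586.5, 61.2, 105.0], [594.1, 70.8, 107.5], [601.7, 80.2, 109.0]]
```

View pics/mk1.png

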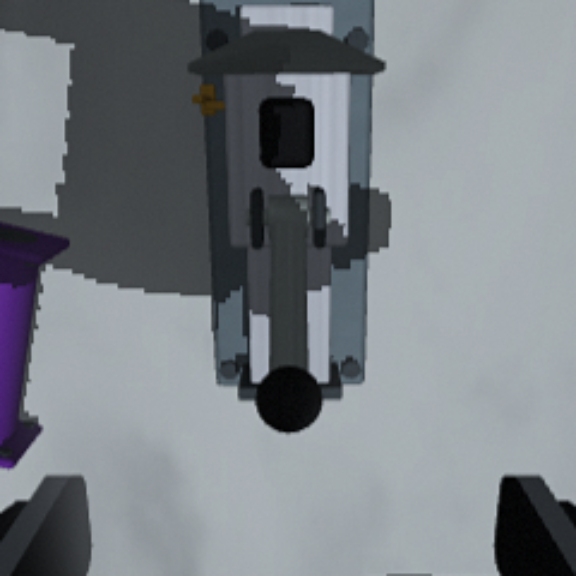

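```bash
python3 -m creep '[[-1,0,-0.05,0.04,0],[-1,0,0,0.05,0],[-1,0,0,0.045,0],[-1,0,0,0,0],[-1,0,0,0,0]]' >/dev/null
python3 mk.py
python3 - <<'E'
import cv2; im=cv2.imread('pics/mk.png'); cv2.imwrite('pics/mk2.png',cv2.resize(im[60:120,270:350],None,fx=8,fy=8,interpolation=cv2.INTER_NEAREST))
E
```

```text
t=7.88 pos [5.763e+02 2.000e-01 1.213e+02] yaw 92.7 tilt [-0.0039  0.0009] w 85.3 F [-0.2 -0.9  0.4] ff 0.0
share [0.1809 0.0541 0.1207] rows>=3 turn -0.0001
brass [303  99  17  15  97] [309.  106.9]
[[558.4, 73.8, 15.4], [559.8, 75.4, 16.3], [561.9, 78.0, 49.1], [568.9, 83.0, 53.0], [571.0, 84.5, 53.7]]
 top [565.7  77.8  51.9] [559.8  76.2  49.8] [571.   80.6  53.7] 45
plate 1812 [[565.7, 87.7, 80.4], [592.8, 93.0, 81.9], [620.7, 100.0, 83.4]]
fin 1159 [[586.4, 61.2, 105.1], [593.8, 70.8, 107.5], [601.5, 79.8, 109.1]]
```

View pics/mk2.png

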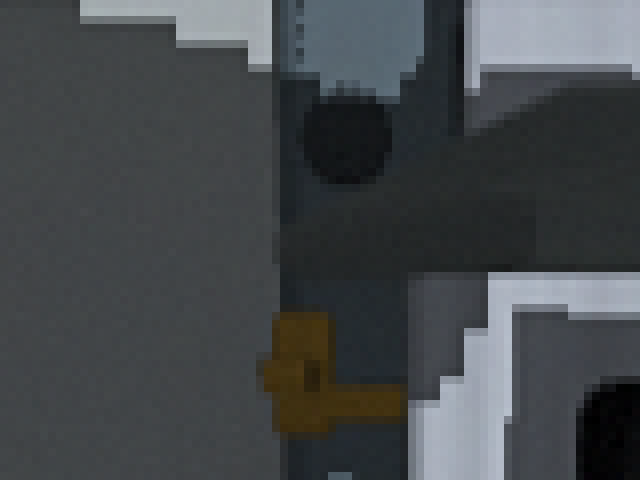

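```bash
python3 -m creep '[[-1,0,0.054,0,0],[-1,0.06,0,0,0],[-1,0.06,0,0,0],[-1,0.056,0,0,0],[-1,0,0,0.06,0]]' >/dev/null
python3 -m creep '[[-1,0,0,0.06,0],[-1,0,0,0,0],[1,0,0,0,0],[1,0,0,0,0],[1,0,0,0,0]]' 60 >/dev/null
python3 -m creep '[[1,0,0,0,0],[1,0,0,0,0],[1,0,0,0,0]]' 60
python3 - <<'E'
from h import *
plan([593.8,73.3,74],92.7)
E
```

```text
time: 9.02
position: [593.8, 70.1, 76.1]
orientation: [-2.166, -2.269, 0.008]
wrist_force: [-8.3, 0.1, 1.1]
grip_width: 15.1
finger_force: 59.1
t=9.02 pos [593.8  70.1  76.1] yaw 92.7 tilt [-0.0066 -0.0006] w 15.1 F [-8.3  0.1  1.1] ff 59.1
share [0.0081 0.0003 0.0052] rows>=1 turn -0.0002
```

```bash
python3 -m creep '[[1,0.004,0,0,0],[1,0.0035,0,0,0],[1,0,0,0,0],[1,0,0,0,0]]' 60
```

```text
time: 9.35
position: [593.8, 71.4, 76.1]
orientation: [-2.167, -2.272, 0.01]
wrist_force: [-8.6, -4.3, 8.8]
grip_width: 15.0
finger_force: 60.9
```

```bash
python3 -m creep '[[1,0.003,0,0,0],[1,0.0005,0,0,0],[1,0,0,0,0],[1,0,0,0,0]]' 60
python3 -m creep '[[-1,0,0,0,0],[-1,0,0,0,0],[-1,0,0,0,0],[-1,0,0,-0.06,0],[-1,0,0,-0.06,0]]' >/dev/null
python3 -m creep '[[-1,-0.06,0,0,0],[-1,-0.06,0,0,0],[-1,-0.06,-0.05,0,0],[-1,0,0,0,0],[-1,0,0,0,0]]' >/dev/null
python3 mk.py
python3 - <<'E'
import cv2; im=cv2.imread('pics/mk.png'); cv2.imwrite('pics/mk3.png',cv2.resize(im[60:120,270:350],None,fx=8,fy=8,interpolation=cv2.INTER_NEAREST))
E
```

```text
time: 9.68
position: [593.8, 72.4, 76.1]
orientation: [-2.168, -2.272, 0.011]
wrist_force: [-8.9, -6.6, 9.4]
grip_width: 15.5
finger_force: 60.9
t=10.52 pos [578.7   1.2 122.7] yaw 92.5 tilt [-0.0003  0.0005] w 85.4 F [-0.1  0.5  0.6] ff 0.0
share [0.1788 0.0469 0.1244] rows>=3 turn -0.0010
brass [299 100   8  15  65] [302.9 107. ]
[[559.0, 73.9, 14.7], [559.8, 74.7, 16.1], [561.3, 79.6, 17.1], [563.0, 83.5, 49.9], [563.3, 84.7, 50.5]]
 top [561.3  79.2  49.6] [559.8  78.2  48.5] [562.7  80.3  50.5] 19
brass [306 106  10   4  31] [310.6 107.9]
[[564.8, 78.4, 50.9], [565.6, 78.5, 51.9], [568.3, 79.2, 52.9], [570.4, 79.9, 53.8], [571.1, 80.6, 54.4]]
 top [568.1  79.3  52.9] [564.8  78.4  50.9] [571.1  80.6  54.4] 31
plate 1813 [[565.4, 89.9, 80.1], [592.9, 95.5, 81.9], [620.8, 102.5, 83.4]]
fin 1169 [[586.2, 63.4, 104.9], [593.7, 73.2, 107.5], [601.3, 82.4, 109.1]]
```

View pics/mk3.png

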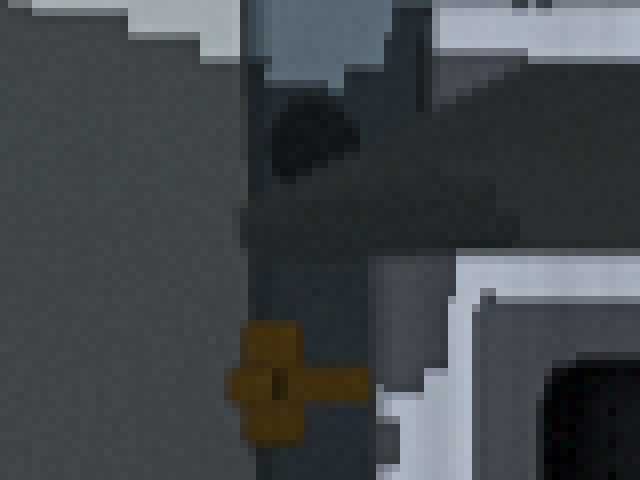

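Run:
```python
from h import *
c=env.camera("wrist"); w=cloud(c); x,y,z=w[...,0],w[...,1],w[...,2]
q=w[(abs(x-597)<16)&(y>-40)&(y<30)&(z>118)&(z<150)]; print(len(q),np.nanpercentile(q,[2,50,98],axis=0).round(1).tolist()) if len(q) else 0
q=w[(abs(x-597)<25)&(y>-20)&(y<60)&(z>64)&(z<100)]
for y0 in range(-20,60,6):
    a=q[abs(q[:,1]-y0)<3]
    if len(a): print(y0,np.percentile(a[:,2],95).round(1),len(a),a[:,0].min().round(),a[:,0].max().round())
plan([597.5,-2,160],92.7)
```

```text
1239 [[588.7, -7.6, 118.7], [596.7, 2.6, 131.8], [605.8, 8.1, 135.9]]
16 97.2 4 591.0 591.0
22 99.7 143 590.0 603.0
28 96.2 265 590.0 602.0
34 87.7 300 583.0 608.0
40 79.8 388 581.0 610.0
46 75.9 368 581.0 610.0
52 76.0 186 582.0 608.0
t=10.62 pos [579.6   2.4 123. ] yaw 92.6 tilt [0.0008 0.0005] w 85.5 F [ 0.9  0.9 -0.2] ff 0.0
share [-0.0129  0.0442 -0.0925] rows>=2 turn -0.0004
```

```bash
python3 -m creep '[[-1,0,0,-0.05,0],[-1,0,0,-0.05,0],[1,-0.013,0.044,0,0],[1,0,0,0,0],[1,0,0,0,0]]' 40 >/dev/null
python3 -m creep '[[1,0,0,0,0],[1,0,0,0.03,0],[1,0,0,0.03,0],[1,-0.015,0,0.019,0],[1,-0.016,0,0.019,0]]'
python3 -m creep '[[1,-0.01,0,0.015,0],[1,-0.011,0,0.015,0],[1,-0.007,0,0.018,0],[1,-0.007,0,0.017,0],[1,-0.003,0,0.014,0]]'
python3 -m creep '[[1,-0.003,0,0.014,0],[1,-0.002,0,0.014,0],[1,0,0,0.013,0],[1,0,0,0.01,0],[1,0,0,0,0]]'
```

```text
time: 11.45
position: [597.6, -15.4, 122.6]
orientation: [2.168, 2.272, -0.001]
wrist_force: [1.4, -1.4, 2.4]
grip_width: -0.2
finger_force: 1.3
time: 11.87
position: [598.6, -33.0, 93.4]
orientation: [2.167, 2.27, -0.005]
wrist_force: [-3.9, -7.5, 13.4]
grip_width: -0.1
finger_force: 6.2
time: 12.28
position: [599.7, -33.6, 75.1]
orientation: [2.168, 2.27, -0.001]
wrist_force: [-9.4, -3.1, 16.8]
grip_width: -0.1
finger_force: 8.2
```

```bash
python3 -m creep '[[1,0,0,0.008,0],[1,0,0,0.004,0],[1,0,0,0,0]]'
python3 -m creep '[[1,0,0,-0.06,0],[1,0,0,-0.09,0],[-1,0,0,-0.03,0],[-1,0,0,0,0],[-1,0,0,0,0]]'
python3 mk.py
python3 - <<'E'
from h import *
c=env.camera("wrist"); w=cloud(c); x,y,z=w[...,0],w[...,1],w[...,2]
q=w[(abs(x-598)<14)&(y>-60)&(y<-22)&(z>50)]; print("knob",len(q),np.nanpercentile(q,[2,50,98],axis=0).round(1).tolist())
E
```

```text
time: 12.53
position: [600.2, -33.7, 74.0]
orientation: [2.168, 2.271, -0.002]
wrist_force: [-13.6, -2.3, 33.3]
grip_width: -0.0
finger_force: 16.4
time: 12.95
position: [598.2, -31.9, 138.5]
orientation: [-2.17, -2.271, -0.001]
wrist_force: [0.3, 0.8, -0.8]
grip_width: 36.0
finger_force: 0.0
t=12.95 pos [598.2 -31.9 138.5] yaw 92.6 tilt [-0.      0.0005] w 36.0 F [ 0.3  0.8 -0.8] ff 0.0
share [0.2635 0.0024 0.1638] rows>=4 turn -0.0004
brass [274  54  16   7  78] [281.8  57.3]
[[559.6, 77.6, 44.2], [560.3, 78.0, 48.8], [565.6, 79.1, 51.5], [569.9, 80.4, 53.3], [570.6, 81.1, 53.8]]
 top [566.1  79.3  52.1] [559.7  77.9  49.9] [570.6  81.1  53.8] 57
brass [279  61   7  11  42] [282.7  67.1]
[[558.5, 73.6, 15.0], [559.5, 74.2, 16.1], [561.9, 76.3, 16.6], [563.5, 79.5, 18.2], [563.7, 80.8, 21.7]]
 top [562.9  77.9  19.1] [561.3  75.5  17.9] [563.7  80.8  21.7] 7
plate 1945 [[565.3, 90.0, 78.8], [593.0, 95.1, 81.8], [621.1, 102.4, 83.4]]
fin 1163 [[586.5, 63.4, 104.9], [594.1, 72.9, 107.6], [601.6, 82.2, 109.1]]
knob 695 [[584.6, -38.6, 69.2], [596.7, -26.8, 75.7], [607.7, -22.0, 219.3]]
```

Run:
```python
from h import *
plan([422,-147,200],161)
```

```text
t=13.05 pos [596.4 -31.6 136.1] yaw 92.6 tilt [-0.0048  0.0011] w 51.0 F [-0.7 -0.1 -0.8] ff 0.0
share [-0.268  -0.4495 -0.1581] rows>=6 turn -0.3798
```

```bash
python3 -m creep '[[-0.4,-0.02,-0.06,-0.06,0],[-0.4,-0.04,-0.08,-0.04,0],[-0.4,-0.05,-0.08,-0.02,0],[-0.4,-0.05,-0.08,-0.02,0],[-0.4,-0.054,-0.08,-0.018,0]]' >/dev/null
python3 -m creep '[[-0.4,-0.054,-0.07,0,0],[-0.4,0,0,0,-0.038],[-0.4,0,0,0,-0.038],[-0.4,0,0,0,-0.038],[-0.4,0,0,0,-0.038]]' >/dev/null
python3 -m creep '[[-0.4,0,0,0,-0.038],[-0.4,0,0,0,-0.038],[-0.4,0,0,0,-0.038],[-0.4,0,0,0,-0.038],[-0.4,0,0,0,-0.038]]' >/dev/null
python3 -m creep '[[-0.4,0,0,0,-0.038],[-0.4,0,0,0,0]]' >/dev/null
cat > sp.py <<'E'
from h import *
import sys
def spools(c,lo=24,hi=46,zr=None):
    w=cloud(c); x,y,z=w[...,0],w[...,1],w[...,2]
    sat=cv2.cvtColor(c["color"],cv2.COLOR_RGB2HSV)[...,1]
    m=(x>300)&(x<680)&(y>-420)&(y<-40)&(z>12)&(z<hi)
    k,l,s,ce=cv2.connectedComponentsWithStats(m.astype(np.uint8)); out=[]
    for i in range(1,k):
        if s[i,4]<150: continue
        q=w[l==i]; rc=cv2.minAreaRect(q[:,:2].astype(np.float32)); (a,b),ang=rc[1],rc[2]
        if b>a: ang+=90
        out.append((np.round(rc[0],1),np.round(rc[1],1),round((ang+90)%180-90,1),"sat",sat[l==i].mean().round(),s[i,4],np.percentile(q[:,2],97).round(1)))
    return out
if __name__=="__main__":
    plan([0,0,0])
    for n in sys.argv[1:]:
        c=env.camera(n); save(c,"sp_%s.png"%n)
        for r in spools(c): print(n,*r)
E
python3 sp.py wrist top
```

```text
t=14.47 pos [ 422.  -146.6  199.4] yaw 161.1 tilt [-0.0045  0.0026] w 59.8 F [ 0.5  1.3 -0.6] ff 0.0
share [1.1143 0.0053 0.5043] rows>=12 
wrist [ 422.5 -147.5] [ 39.7 100.3] -19.8 sat 26.0 2360 40.1
wrist [ 339.7 -388.3] [13.4 70. ] -72.7 sat 33.0 595 16.4
wrist [458.2 -60.4] [40.7 39.1] 89.4 sat 182.0 974 40.2
wrist [ 435.3 -262.3] [90.2 39.3] 2.3 sat 23.0 1790 39.6
wrist [589.6 -43.5] [47.7  6.9] 0.0 sat 58.0 232 43.9
wrist [ 571.6 -223.7] [100.8  40.2] 6.6 sat 25.0 1940 39.9
wrist [ 503.8 -316.3] [13.8  5.3] 50.1 sat 108.0 175 39.5
top [ 662.2 -286.6] [ 35.2 250.9] -89.3 sat 10.0 350 22.9
top [ 570.9 -223.9] [100.6  40.2] 6.5 sat 5.0 243 39.7
top [ 543.4 -345.6] [ 38.8 102.7] -51.6 sat 96.0 256 40.4
```

View pics/sp_wrist.png

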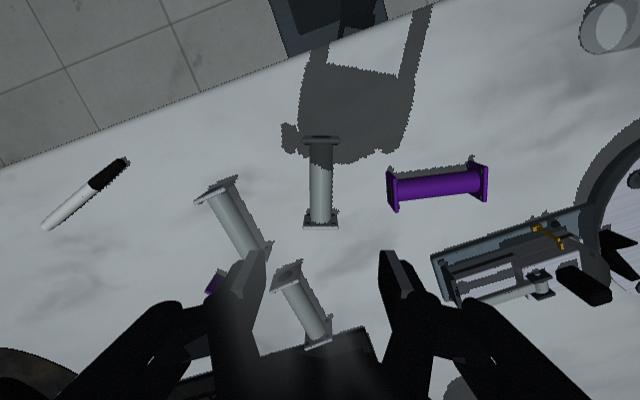

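```bash
python3 - <<'E'
from h import *
plan([417.8,-145.8,4],160.2)
E
python3 -m creep '[[-0.4,0.0115,0,0.08,0.005],[-0.4,0,0,0.09,0],[-0.4,0,0,0.09,0],[-0.4,0,0,0.09,0],[-0.4,0,0,0.08,0]]' >/dev/null
python3 -m creep '[[-0.4,0,0,0.058,0],[-0.4,0,0,0,0],[1,0,0,0,0],[1,0,0,0,0],[1,0,0,0,0]]' 80
python3 -m creep '[[1,0,0,0,0],[1,0,0,-0.02,0],[1,0,0,-0.06,0],[1,0,0,-0.1,0],[1,0,0,-0.1,0]]' 80
python3 - <<'E'
from h import *
plan([590,157.9,160],92.7)
E
```

```text
t=14.57 pos [ 422.4 -146.8  200.1] yaw 160.9 tilt [-0.0034  0.002 ] w 59.9 F [-0.6 -0.2  0.6] ff 0.0
share [ 0.0098 -0.0019  0.4904] rows>=5 turn 0.0037
time: 15.4
position: [421.1, -146.9, 8.9]
orientation: [0.542, 3.091, -0.002]
wrist_force: [-1.8, 1.8, 11.7]
grip_width: 24.5
finger_force: 31.2
time: 15.82
position: [417.6, -145.1, 119.9]
orientation: [-0.542, -3.092, -0.001]
wrist_force: [0.9, -0.4, -2.0]
grip_width: 23.1
finger_force: 78.5
t=15.82 pos [ 417.6 -145.1  119.9] yaw 160.1 tilt [-0.0026  0.0014] w 23.1 F [ 0.9 -0.4 -2. ] ff 78.5
share [-0.1475  0.8589 -0.1003] rows>=9 turn 0.3746
```

```bash
python3 -m creep '[[1,-0.0148,0.086,-0.02,0],[1,-0.0148,0.086,-0.02,0],[1,-0.0148,0.086,-0.02,0],[1,-0.0148,0.086,-0.02,0],[1,-0.0148,0.086,-0.02,0]]' >/dev/null
python3 -m creep '[[1,-0.0148,0.086,0,0],[1,-0.0148,0.086,0,0],[1,-0.0148,0.086,0,0],[1,-0.0148,0.086,0,0],[1,-0.0148,0.086,0,0]]' >/dev/null
python3 -m creep '[[1,0,0,0,0.0375],[1,0,0,0,0.0375],[1,0,0,0,0.0375],[1,0,0,0,0.0375],[1,0,0,0,0.0375]]' >/dev/null
python3 -m creep '[[1,0,0,0,0.0375],[1,0,0,0,0.0375],[1,0,0,0,0.0375],[1,0,0,0,0.0375],[1,0,0,0,0.0375]]' >/dev/null
cat > hold.py <<'E'
from h import *
# spool in hand, and the table, in tool/station terms
plan([590,157.9,160],92.7)
c=env.camera("wrist"); w=cloud(c); save(c,"hold.png"); o,p,M=st()
t=(w-p)@M   # tool frame
a,b,d=t[...,0],t[...,1],t[...,2]
m=(a>8)&(a<70)&(abs(b)<30)&(d>-60)&(d<25)
q=t[m]; print(len(q))
for lo in range(8,68,6):
    s=q[(q[:,0]>=lo)&(q[:,0]<lo+6)]
    if len(s)>5: print(lo,len(s),"b",np.percentile(s[:,1],[2,98]).round(1),"d min/med/max",np.percentile(s[:,2],[2,50,98]).round(1))
f=q[(q[:,0]>35)]; print("flange x",np.percentile(f[:,0],[2,50,98]).round(1))
E
python3 hold.py
```

```text
t=17.48 pos [591.6 157.5 160.3] yaw 92.3 tilt [0.001  0.0002] w 22.8 F [ 0.  -0.3 -1.7] ff 79.1
share [ 0.0011 -0.004   0.0006] rows>=1 turn -0.0023
9593
8 3859 b [-23.6  23.9] d min/med/max [-58.6 -42.5  -8.1]
14 645 b [-17.5  19.4] d min/med/max [-45.8 -22.2 -14.6]
20 614 b [-11.4  11.6] d min/med/max [-24.1 -21.9 -14.7]
26 647 b [-11.8  11.5] d min/med/max [-24.2 -22.  -14.3]
32 678 b [-11.6  11.7] d min/med/max [-24.5 -22.  -14.6]
38 459 b [-17.   16.5] d min/med/max [-31.  -23.6 -18.2]
44 2691 b [-18.7  18.3] d min/med/max [-31.6 -23.7   5.3]
flange x [35.6 47.6 48.4]
```

View pics/hold.png

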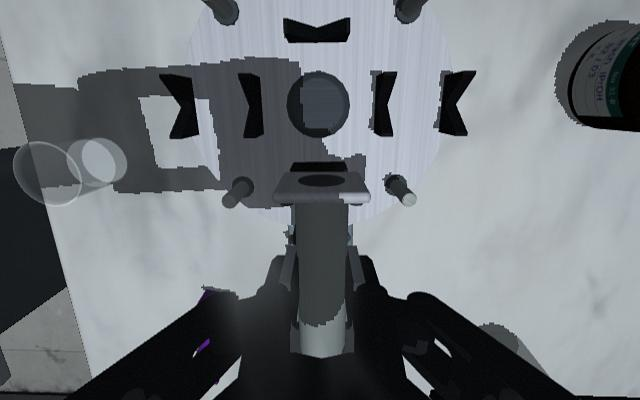

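```bash
cat > tab.py <<'E'
from h import *
def table(c,p=None,out=True):
    w=cloud(c); x,y,z=w[...,0],w[...,1],w[...,2]; r=np.hypot(x-586,y-237)
    m=(r>80)&(r<115)&(z>84)&(z<95)
    k,l,s,ce=cv2.connectedComponentsWithStats(m.astype(np.uint8))
    P=[np.append(np.median(w[(l==i)],0),s[i,4]) for i in range(1,k) if s[i,4]>12 and s[i,2]<30 and s[i,3]<30]
    P=np.array(P)
    if out: print("posts",P.round(1).tolist())
    m=(r<30)&(z>55)&(z<70); q=w[m]
    if len(q): (hx,hy),hr=cv2.minEnclosingCircle(q[:,:2].astype(np.float32)); print("hub",round(hx,1),round(hy,1),round(hr,1))
    m=(r>30)&(r<125)&(z>68)&(z<82)
    k,l,s,ce=cv2.connectedComponentsWithStats(m.astype(np.uint8))
    for i in range(1,k):
        if s[i,4]>15: q=w[l==i]; print("V",s[i,4],np.median(q,0).round(1),np.round(cv2.minAreaRect(q[:,:2].astype(np.float32)),1).tolist() if 0 else "")
if __name__=="__main__": table(env.camera("wrist"))
E
python3 tab.py
```

```text
posts [[514.6, 297.5, 86.4, 30.0], [657.0, 173.0, 88.4, 195.0], [521.2, 166.3, 88.5, 199.0]]
hub 585.7 237.6 24.9
V 121 [516.7 298.   74.4] 
V 98 [649.4 304.4  74.1] 
V 243 [601.3 289.4  74. ] 
V 252 [565.2 287.8  73.9] 
V 215 [635.9 258.   73.8] 
V 238 [690.5 260.9  73.5] 
V 221 [533.8 253.   73.6] 
V 241 [479.2 250.9  73.9] 
V 204 [692.4 224.7  73.5] 
V 178 [637.5 222.2  73.9] 
V 207 [480.9 214.5  73.3] 
V 182 [535.8 217.2  74. ] 
V 61 [570.5 189.2  72.2] 
V 52 [605.6 190.7  72.4] 
V 95 [653.7 175.9  75.5] 
V 96 [524.1 169.7  75.4] 
V 43 [569.6 131.9  76.9]
```

```bash
python3 -m creep '[[1,0.0025,-0.0045,0.05,-0.0024],[1,0,0,0.07,0],[1,0,0,0.06,0],[1,0,0,0.035,0],[1,0,0,0,0]]'
python3 - <<'E'
from h import *
plan([589.6,158.4,60.4],92.73)
E
```

```text
time: 18.0
position: [586.4, 157.9, 69.1]
orientation: [-2.156, -2.279, 0.01]
wrist_force: [-1.4, -0.4, -2.4]
grip_width: 22.5
finger_force: 79.1
t=18.00 pos [586.4 157.9  69.1] yaw 93.2 tilt [-0.0078 -0.0012] w 22.5 F [-1.4 -0.4 -2.4] ff 79.1
share [0.0008 0.0083 0.0218] rows>=1 turn 0.0025
```

```bash
python3 -m creep '[[1,0,0,0,0],[1,0,0,0,0]]'
```

```text
time: 18.17
position: [591.3, 158.7, 74.7]
orientation: [2.159, 2.28, 0.004]
wrist_force: [-0.2, -0.4, -2.1]
grip_width: 22.9
finger_force: 79.1
```

```bash
python3 -m creep '[[1,0,0,0,0],[1,0,0,0,0],[1,0,0,0,0],[1,0,0,0,0]]'; python3 -m creep '[[1,0,0,0,0]]'; python3 -c "
from plant import env
o=env.get_obs();print(o['joints'],o['qvel'],o['tau'],o['wrist_torque'])"
```

```text
time: 18.5
position: [590.5, 158.6, 73.9]
orientation: [2.16, 2.28, 0.002]
wrist_force: [0.2, 0.2, -1.6]
grip_width: 22.5
finger_force: 79.1
time: 18.58
position: [590.2, 158.5, 73.4]
orientation: [2.161, 2.28, 0.001]
wrist_force: [-0.1, 0.2, -1.3]
grip_width: 22.9
finger_force: 79.1
[1.47568920e-01 3.63247607e-01 1.75183531e+00 9.14252447e-06
 1.02570553e+00 9.38946328e-02] [-0.00060428  0.00443135  0.00345852  0.00119285 -0.00082391  0.00107295] [-1.50722521e-03 -4.20800221e+01 -2.65652257e+01 -2.48324577e-03
 -7.70276733e-03 -7.20733879e-04] [-0.03288615  0.05294519 -0.04363645]
```

```bash
python3 -m creep '[[1,0,0,0.008,0.0018],[1,0,0,0.008,0],[1,0,0,0.008,0],[1,0,0,0.006,0],[1,0,0,0,0]]'; python3 -m creep '[[1,0,0,0,0],[1,0,0,0,0],[1,0,0,0,0]]' ; python3 hold.py
```

```text
time: 19.0
position: [589.7, 158.4, 61.0]
orientation: [-2.167, -2.274, 0.001]
wrist_force: [-1.8, -0.5, 1.6]
grip_width: 22.7
finger_force: 79.7
time: 19.25
position: [589.7, 158.4, 61.0]
orientation: [-2.167, -2.274, 0.001]
wrist_force: [-2.5, -0.3, 3.2]
grip_width: 23.0
finger_force: 79.6
t=19.25 pos [589.7 158.4  61. ] yaw 92.7 tilt [-0.0005 -0.0001] w 23.0 F [-2.5 -0.3  3.2] ff 79.6
share [-0.0013  0.0006 -0.2475] rows>=3 turn 0.0002
16383
8 4021 b [-23.8  24.3] d min/med/max [-58.7 -40.8  17.1]
14 693 b [-29.1  29. ] d min/med/max [-46.3 -21.8  17.3]
20 965 b [-28.8  28.8] d min/med/max [-24.  -19.3  17.6]
26 1363 b [-28.4  28.3] d min/med/max [-23.8 -16.4  17.4]
32 1111 b [-28.8  28.7] d min/med/max [-24.  -18.7  17.6]
38 707 b [-29.3  29.4] d min/med/max [-30.6 -22.1  18.1]
44 3607 b [-26.3  26.2] d min/med/max [-31.4 -15.9  17.9]
50 961 b [-29.  29.] d min/med/max [ 0.5 17.1 18.3]
56 1116 b [-28.9  28.9] d min/med/max [-3.5  0.2 18.1]
62 1354 b [-28.7  28.7] d min/med/max [-4.1 -2.4 17.9]
flange x [36.3 48.4 69.4]
```

```bash
python3 -m creep '[[1,-0.003,0,0,0],[1,-0.003,0,0,0],[1,-0.002,0,0,0],[1,0,0,0,0],[1,0,0,0,0]]'; python3 -m creep '[[1,-0.0015,0,0,0],[1,0,0,0,0],[1,0,0,0,0]]';python3 -m creep '[[1,-0.0015,0,0,0],[1,0,0,0,0],[1,0,0,0,0]]'
```

```text
time: 19.72
position: [589.9, 155.9, 61.0]
orientation: [-2.167, -2.273, -0.001]
wrist_force: [-2.6, 3.9, 4.3]
grip_width: 22.7
finger_force: 79.7
time: 19.97
position: [589.9, 155.2, 61.0]
orientation: [-2.167, -2.273, -0.001]
wrist_force: [-2.6, 4.8, 4.0]
grip_width: 23.1
finger_force: 79.7
time: 20.22
position: [589.9, 154.9, 61.0]
orientation: [-2.167, -2.273, -0.001]
wrist_force: [-2.6, 4.8, 3.7]
grip_width: 22.6
finger_force: 79.7
```

```bash
python3 -m creep '[[1,-0.001,0,-0.003,0],[1,0,0,0,0],[1,0,0,0,0]]'; python3 -m creep '[[1,-0.002,0,0,0],[1,0,0,0,0],[1,0,0,0,0]]'; python3 -m creep '[[1,-0.002,0,0,0],[1,0,0,0,0],[1,0,0,0,0]]'
```

```text
time: 20.47
position: [589.9, 154.9, 61.4]
orientation: [-2.167, -2.273, -0.003]
wrist_force: [-1.8, 5.6, -0.7]
grip_width: 22.9
finger_force: 79.1
time: 20.72
position: [589.9, 154.9, 61.4]
orientation: [-2.167, -2.271, -0.004]
wrist_force: [-0.7, 7.2, -1.1]
grip_width: 22.6
finger_force: 79.1
time: 20.97
position: [589.9, 154.8, 61.4]
orientation: [-2.166, -2.271, -0.006]
wrist_force: [-1.6, 9.6, -0.6]
grip_width: 22.7
finger_force: 79.1
```

```bash
python3 -m creep '[[1,0.0035,0,0.003,0],[1,0,0,0,0],[0.1,0,0,0,0],[0.1,0,0,0,0],[0.1,0,0,0,0]]'; python3 -m creep '[[0.1,0,0,-0.02,0],[0.1,0,0,-0.05,0],[0.1,0,0,-0.08,0],[0.1,0,0,-0.08,0],[0.1,0,0,-0.02,0]]'
cat > seat.py <<'E'
from h import *
# spool at loading seat: flange ends in station frame (u along yhat from axis)
import sys
c=env.camera(sys.argv[1] if len(sys.argv)>1 else "wrist"); w=cloud(c); save(c,"seat.png")
A=np.array([585.8,237.7]); th=np.radians(2.73); ey=np.array([-np.sin(th),np.cos(th)]); ex=np.array([np.cos(th),np.sin(th)])
u=(w[...,:2]-A)@ey; v=(w[...,:2]-A)@ex; z=w[...,2]
m=(abs(v)<25)&(u<-20)&(u>-150)&(z>86)&(z<98); q=u[m]
print("flange-top pts",m.sum(), "u pct",np.percentile(q,[1,5,50,95,99]).round(1),"z",np.percentile(z[m],[5,95]).round(1)) if m.sum()>10 else print("none")
for a,b in ((-90,-60),(-145,-110)):
    m2=m&(u>a-0)&(u<b); 
    if m2.sum()>5: print(a,b,"v",np.percentile(v[m2],[3,97]).round(1),"u",np.percentile(u[m2],[3,97]).round(1),m2.sum())
for a,b in ((-60,-30),):
    m2=m&(u>a)&(u<b)
    if m2.sum()>5: print(a,b,"v",np.percentile(v[m2],[3,97]).round(1),"u",np.percentile(u[m2],[3,97]).round(1),m2.sum())
m=(abs(v)<31)&(u<-120)&(u>-150)&(z>79)&(z<85); print("plate u",np.percentile(u[m],[2,98]).round(1)) if m.sum()>10 else 0
E
python3 seat.py; python3 -c "
from h import *
plan([0,0,0])"
```

```text
time: 21.38
position: [590.5, 152.6, 60.6]
orientation: [2.166, 2.273, -0.001]
wrist_force: [-0.6, 1.0, -0.3]
grip_width: 38.2
finger_force: 0.0
time: 21.8
position: [594.3, 153.5, 167.8]
orientation: [2.163, 2.268, 0.013]
wrist_force: [1.2, -0.4, 1.0]
grip_width: 38.6
finger_force: 0.0
flange-top pts 779 u pct [-134.3 -133.1  -40.7  -34.7  -34.5] z [87.1 92.5]
-145 -110 v [-18.2  18.2] u [-134.2 -127.9] 381
-60 -30 v [-18.5  17.8] u [-40.7 -34.6] 398
plate u [-146.7 -120.7]
t=21.85 pos [594.5 153.5 167.7] yaw 92.7 tilt [0.0117 0.001 ] w 38.8 F [ 0.6 -0.3  0.9] ff 0.0
share [-0.3129 -1.5076  0.4015] rows>=16
```

View pics/seat.png

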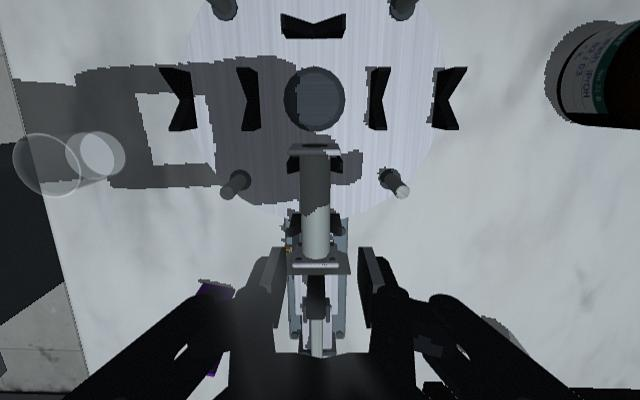

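```bash
python3 -m creep '[[0.1,0.0766,-0.0346,0,0],[0.1,0.0766,-0.0346,0,0],[0.1,0.0766,-0.0346,0,0],[0.1,0.0766,-0.0346,0,0],[0.1,0.0766,-0.0346,0,0]]' >/dev/null
python3 -m creep '[[0.1,0,0,0.07,0],[0.1,0,0,0.03,0],[0.1,0,0,0.0,0],[0.1,0,0,0,0],[0.1,0,0,0,0]]'
python3 -c "
from h import *
plan([513.7,303.2,58],92.73)"; python3 tab.py | head -2
```

```text
time: 22.68
position: [514.3, 302.1, 120.8]
orientation: [2.169, 2.272, -0.001]
wrist_force: [0.4, -0.4, 1.0]
grip_width: 38.4
finger_force: 0.0
t=22.68 pos [514.3 302.1 120.8] yaw 92.7 tilt [-0.0002 -0.0004] w 38.4 F [ 0.4 -0.4  1. ] ff 0.0
share [ 0.0028 -0.0013  0.1571] rows>=2 turn -0.0004
posts [[649.1, 310.7, 88.4, 316.0], [513.3, 304.2, 88.5, 261.0]]
hub 590.8 250.7 19.9
```

```bash
python3 -m creep '[[0.1,0.004,-0.002,0.05,0],[0.1,0,0,0.06,0],[0.1,0,0,0.045,0],[0.1,0,0,0,0],[0.1,0,0,0,0]]' >/dev/null
python3 -m creep '[[1,0,0,0,0],[1,0,0,0,0],[1,0,0,0,0],[1,0,0,0,0],[1,0,0,0,0]]' 80
python3 -m creep '[[1,-0.025,-0.0195,0,0],[1,-0.025,-0.0195,0,0],[1,-0.0295,-0.0122,0,0],[1,-0.0295,-0.0123,0,0]]'
python3 -m creep '[[1,-0.0315,-0.004,0,0],[1,-0.0315,-0.004,0,0],[1,-0.0315,0.004,0,0],[1,-0.0315,0.004,0,0]]'
python3 -m creep '[[1,-0.0295,0.0123,0,0],[1,-0.0295,0.0122,0,0],[1,-0.025,0.0195,0,0],[1,-0.025,0.0195,0,0],[1,0,0,0,0]]'
python3 -m creep '[[1,0,0,0,0],[1,0,0,0,0]]'
python3 -c "
from h import *
plan([520.3,165.6,58],92.73)"
```

```text
time: 23.57
position: [513.4, 305.4, 61.3]
orientation: [2.168, 2.274, 0.003]
wrist_force: [-2.8, -0.2, 6.8]
grip_width: 9.6
finger_force: 78.1
time: 23.9
position: [491.7, 263.4, 61.5]
orientation: [-2.167, -2.275, -0.016]
wrist_force: [5.9, 2.3, -2.5]
grip_width: 9.4
finger_force: 79.5
time: 24.23
position: [491.0, 210.9, 61.3]
orientation: [-2.164, -2.273, -0.001]
wrist_force: [-6.0, 7.6, 8.4]
grip_width: 9.7
finger_force: 80.7
time: 24.65
position: [517.3, 161.6, 61.2]
orientation: [2.162, 2.277, -0.021]
wrist_force: [-12.6, -15.1, 17.2]
grip_width: 9.6
finger_force: 82.3
time: 24.82
position: [517.0, 161.8, 61.2]
orientation: [2.162, 2.276, -0.021]
wrist_force: [-10.9, -16.0, 17.0]
grip_width: 9.5
finger_force: 82.2
t=24.82 pos [517.  161.8  61.2] yaw 93.0 tilt [-0.0078 -0.0114] w 9.5 F [-10.9 -16.   17. ] ff 82.2
share [0.0091 0.0087 0.0077] rows>=1 turn 0.0013
```

```bash
python3 -m creep '[[0.1,0.009,0.0087,0,0],[0.1,0,0,0,0],[0.1,0,0,0,0],[0.1,0,0,-0.02,0],[0.1,0,0,-0.06,0]]'
python3 -m creep '[[0.1,0,0,-0.08,0],[0.1,0,0,-0.07,0],[0.1,0,0,-0.02,0],[0.1,0,0,0,0],[0.1,0,0,0,0]]'
python3 tab.py; python3 sp.py top scene; python3 -c "
import cv2;im=cv2.imread('pics/sp_scene.png');cv2.imwrite('pics/sc.png',cv2.resize(im[140:340,180:460],None,fx=2.8,fy=2.8))"
```

```text
time: 25.23
position: [519.4, 170.6, 88.1]
orientation: [-2.164, -2.271, 0.01]
wrist_force: [0.0, -0.6, -0.5]
grip_width: 38.7
finger_force: 0.0
time: 25.65
position: [522.8, 171.3, 159.2]
orientation: [2.167, 2.274, 0.001]
wrist_force: [-0.5, 0.3, -0.0]
grip_width: 38.4
finger_force: 0.0
posts [[513.9, 302.5, 88.5, 323.0], [649.8, 308.9, 88.3, 383.0], [519.8, 166.7, 88.5, 183.0], [656.2, 172.6, 88.4, 210.0]]
hub 585.6 237.7 25.0
V 242 [646.5 307.3  75.6] 
V 73 [514.1 298.   75.9] 
V 210 [563.7 287.8  74.1] 
V 270 [601.  289.4  73.8] 
V 188 [478.5 251.   74.4] 
V 176 [533.3 253.4  75. ] 
V 1293 [671.9 252.6  77.7] 
V 456 [618.7 240.7  75.6] 
V 948 [674.4 229.9  78. ] 
V 184 [479.9 214.9  73.7] 
V 168 [534.8 217.6  73.9] 
V 149 [568.3 186.   74. ] 
V 193 [605.8 187.3  73.2] 
V 79 [520.1 170.8  75.2] 
V 150 [652.9 174.7  75.4] 
V 57 [573.  133.9  71.2] 
V 172 [608.4 132.5  73.3] 
t=25.70 pos [521.7 171.  157.7] yaw 92.8 tilt [-0.0019 -0.0003] w 38.2 F [ 0.2 -0.   0.2] ff 0.0
share [-0.3641 -1.3226  0.397 ] rows>=14 
top [ 662.9 -305.8] [ 32.9 226.2] -89.9 sat 10.0 289 22.3
top [ 570.9 -223.6] [100.5  38.8] 6.8 sat 5.0 244 40.3
top [ 543.1 -345.1] [ 39.4 101.5] -52.0 sat 93.0 256 42.1
top [ 439.7 -260.4] [100.   39.1] 5.7 sat 6.0 247 41.4
scene [ 670.6 -291.3] [ 18.6 252.5] -90.0 sat 23.0 199 20.3
scene [ 495.7 -294.5] [ 93.8 240.7] -33.5 sat 77.0 620 39.0
scene [ 569.8 -219.5] [100.5  40.3] 8.4 sat 10.0 321 39.1
scene [460.  -57.5] [35.  40.1] -13.9 sat 169.0 165 39.3
```

View pics/sc.png

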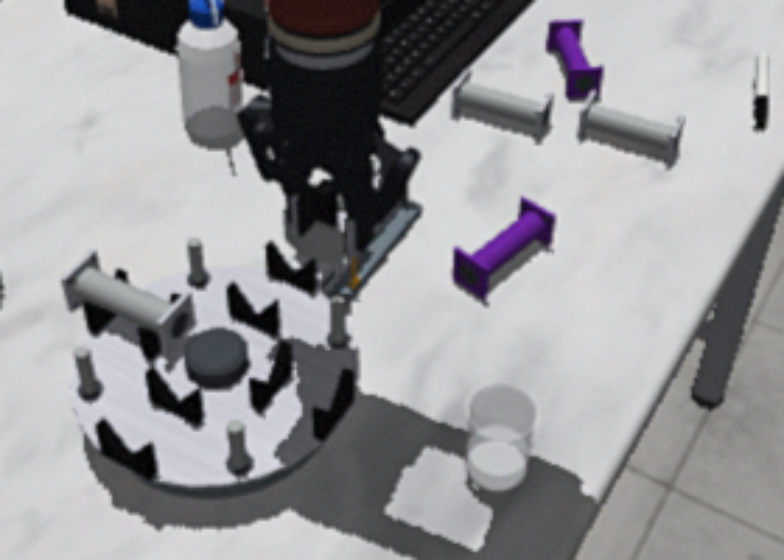

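```bash
python3 -m creep '[[-0.4,-0.0889,-0.0203,0,0],[-0.4,-0.0889,-0.0203,0,0],[-0.4,-0.0889,-0.0203,0,0],[-0.4,-0.0889,-0.0203,0,0],[-0.4,-0.0889,-0.0203,0,0]]' >/dev/null
python3 -m creep '[[-0.4,-0.0889,-0.0203,0,0],[-0.4,-0.0889,-0.0203,0,0],[-0.4,-0.0889,-0.0203,0,0],[-0.4,-0.0889,-0.0203,0,0],[-0.4,-0.0889,-0.0203,0,0]]' >/dev/null
python3 -m creep '[[-0.4,-0.0889,-0.0203,0,0],[-0.4,-0.0889,-0.0203,0,0],[-0.4,0,0,0,0.0372],[-0.4,0,0,0,0.0372],[-0.4,0,0,0,0.0372]]' >/dev/null
python3 -m creep '[[-0.4,0,0,0,0.0372],[-0.4,0,0,0,0.0372],[-0.4,0,0,0,0.0372],[-0.4,0,0,0,0.0372],[-0.4,0,0,0,0.0372]]' >/dev/null
python3 -m creep '[[-0.4,0,0,0,0.0372],[-0.4,0,0,0,0.0372],[-0.4,0,0,0,0.0372],[-0.4,0,0,0,0.0372],[-0.4,0,0,0,0.0372]]' >/dev/null
python3 -m creep '[[-0.4,0,0,0,0],[-0.4,0,0,0,0]]' >/dev/null
python3 sp.py wrist; python3 -c "
from h import *
plan([445,-259.8,4],5.7)"
```

```text
t=28.05 pos [ 444.9 -259.2  157.3] yaw 5.9 tilt [-0.0024  0.0018] w 59.9 F [-0.6  0.  -0.2] ff 0.0
share [-1.0394 -0.7575  0.3971] rows>=14 
wrist [577.9 -43.8] [19.3  7.5] 0.7 sat 60.0 339 38.9
wrist [ 562.9 -225.3] [79.9 39.2] 6.4 sat 24.0 3228 39.9
wrist [ 545.3 -345.7] [ 40.  100.2] -51.9 sat 187.0 4476 40.1
wrist [459.7 -60.8] [41.6 39.4] 89.8 sat 178.0 1833 40.1
wrist [ 442.3 -259.5] [100.3  39.8] 5.6 sat 27.0 3136 39.9
wrist [ 346.1 -402.6] [13.9 38.9] -76.1 sat 29.0 312 16.3
t=28.10 pos [ 445.1 -259.3  157.6] yaw 5.9 tilt [-0.002   0.0015] w 59.4 F [0.8 0.5 0.2] ff 0.0
share [3.00e-04 1.80e-03 3.84e-01] rows>=4 turn 0.0009
```

```bash
python3 -m creep '[[-0.4,0.0055,0,0.07,0.001],[-0.4,0,0,0.09,0],[-0.4,0,0,0.09,0],[-0.4,0,0,0.08,0],[-0.4,0,0,0.046,0]]' >/dev/null
python3 -m creep '[[-0.4,0,0,0,0],[-0.4,0,0,0,0],[1,0,0,0,0],[1,0,0,0,0],[1,0,0,0,0]]' 80
python3 -m creep '[[1,0,0,0,0],[1,0,0,-0.02,0],[1,0,0,-0.06,0],[1,0,0,-0.1,0],[1,0,0,-0.1,0]]' 80
python3 -m creep '[[1,0,0,-0.08,0],[1,0,0,-0.02,0],[1,0,0,0,0],[1,0,0,0,0]]' 80
python3 -c "
from h import *
plan([590,160,160],92.73)"
```

```text
time: 28.93
position: [449.6, -260.8, 10.7]
orientation: [3.135, 0.151, 0.005]
wrist_force: [-1.5, -0.3, 17.5]
grip_width: 24.4
finger_force: 30.3
time: 29.35
position: [446.3, -258.3, 120.6]
orientation: [-3.135, -0.151, 0.005]
wrist_force: [1.4, -0.9, -1.2]
grip_width: 22.6
finger_force: 78.6
time: 29.68
position: [447.6, -259.4, 160.5]
orientation: [3.138, 0.151, 0.0]
wrist_force: [-0.9, -0.3, -1.8]
grip_width: 23.0
finger_force: 78.6
t=29.68 pos [ 447.6 -259.4  160.5] yaw 5.5 tilt [ 0.0001 -0.0001] w 23.0 F [-0.9 -0.3 -1.8] ff 78.6
share [ 4.5520e-01 -1.0094e+00  1.0000e-03] rows>=11 turn -0.4845
```

```bash
python3 -m creep '[[1,0.0379,-0.0841,0,0],[1,0.0379,-0.0841,0,0],[1,0.0379,-0.0841,0,0],[1,0.0379,-0.0841,0,0],[1,0.0379,-0.0841,0,0]]' >/dev/null
python3 -m creep '[[1,0.0379,-0.0841,0,0],[1,0.0379,-0.0841,0,0],[1,0.0379,-0.0841,0,0],[1,0.0379,-0.0841,0,0],[1,0.0379,-0.0841,0,0]]' >/dev/null
python3 -m creep '[[1,0.0379,-0.0841,0,0],[1,0.0379,-0.0841,0,0],[1,0,0,0,-0.0373],[1,0,0,0,-0.0373],[1,0,0,0,-0.0373]]' >/dev/null
python3 -m creep '[[1,0,0,0,-0.0373],[1,0,0,0,-0.0373],[1,0,0,0,-0.0373],[1,0,0,0,-0.0373],[1,0,0,0,-0.0373]]' >/dev/null
python3 -m creep '[[1,0,0,0,-0.0373],[1,0,0,0,-0.0373],[1,0,0,0,-0.0373],[1,0,0,0,-0.0373],[1,0,0,0,-0.0373]]' >/dev/null
python3 -m creep '[[1,0,0,0,0],[1,0,0,0,0],[1,0,0,0,0]]' >/dev/null
python3 hold.py; python3 tab.py | head -2; python3 sp.py top
```

```text
t=32.02 pos [588.9 159.4 158.3] yaw 92.7 tilt [-0.0038 -0.0006] w 22.4 F [-0.4  0.3 -1. ] ff 78.9
share [-0.004   0.0026 -0.0043] rows>=1 turn -0.0002
8806
8 3842 b [-23.9  23.6] d min/med/max [-58.1 -42.   -7.3]
14 621 b [-18.1  19.3] d min/med/max [-46.8 -19.6 -12.2]
20 611 b [-11.9  11.6] d min/med/max [-21.5 -19.4 -11.2]
26 637 b [-11.7  11.4] d min/med/max [-21.5 -19.3 -12. ]
32 353 b [-15.6  15.8] d min/med/max [-27.  -20.4 -14.8]
38 2742 b [-18.6  18.4] d min/med/max [-28.8 -20.7   7.6]
flange x [36.4 42.  42.6]
posts [[514.9, 298.1, 86.8, 50.0], [650.7, 304.2, 86.7, 46.0], [520.8, 166.6, 88.4, 196.0], [656.8, 172.7, 88.6, 198.0]]
hub 585.7 237.4 24.9
t=32.12 pos [589.6 159.5 159.4] yaw 92.7 tilt [-0.0018 -0.0003] w 22.5 F [-0.1 -0.1 -1.6] ff 78.9
share [-0.3287 -1.4905  0.4013] rows>=16 
top [ 661.6 -290.1] [ 35.5 258.3] -89.7 sat 10.0 368 22.8
top [ 570.8 -223.8] [100.4  39.5] 6.4 sat 6.0 242 40.3
top [ 543.4 -346. ] [ 38.9 102.4] -51.6 sat 92.0 255 41.6
```

```bash
python3 -m creep '[[1,0.0115,0,0.05,0],[1,0,0,0.06,0],[1,0,0,0.05,0],[1,0,0,0.03,0],[1,0,0,0.015,0]]' >/dev/null
python3 -m creep '[[1,0,0,0.015,0],[1,0,0,0.01,0],[1,0,0,0,0],[1,0,0,0,0],[1,0,0,0,0]]'
python3 -m creep '[[1,0,0,0.004,0],[1,0,0,0.004,0],[1,0,0,0,0],[1,0,0,0,0]]'
```

```text
time: 33.0
position: [591.0, 164.4, 69.7]
orientation: [2.166, 2.274, 0.003]
wrist_force: [-0.3, -0.1, -1.1]
grip_width: 22.6
finger_force: 78.9
time: 33.33
position: [589.9, 164.2, 65.3]
orientation: [-2.167, -2.275, 0.0]
wrist_force: [-1.1, 0.2, -2.0]
grip_width: 22.4
finger_force: 79.3
```

```bash
python3 -m creep '[[1,0,0,0.003,0],[1,0,0,0.003,0],[1,0,0,0,0],[1,0,0,0,0]]'
python3 -m creep '[[1,-0.003,0,0,0],[1,-0.003,0,0,0],[1,-0.002,0,0,0],[1,0,0,0,0],[1,0,0,0,0]]'
```

```text
time: 33.67
position: [589.3, 164.4, 63.0]
orientation: [-2.165, -2.274, 0.002]
wrist_force: [-3.2, 0.3, 3.4]
grip_width: 23.0
finger_force: 80.0
time: 34.08
position: [589.5, 162.2, 63.0]
orientation: [-2.165, -2.273, -0.001]
wrist_force: [-4.7, 3.6, 4.0]
grip_width: 22.5
finger_force: 79.9
```

Seated in the V; ease the vertical load and slide on to the stop.

```bash
python3 -m creep '[[1,-0.003,0,-0.003,0],[1,0,0,0,0],[1,0,0,0,0]]'
python3 -m creep '[[1,-0.003,0,0,0],[1,0,0,0,0],[1,0,0,0,0]]'
python3 -m creep '[[1,-0.0025,0,0,0],[1,0,0,0,0],[1,0,0,0,0]]'
```

```text
time: 34.33
position: [589.9, 160.7, 63.8]
orientation: [-2.166, -2.273, -0.001]
wrist_force: [-2.3, 3.8, 0.1]
grip_width: 22.9
finger_force: 79.2
time: 34.58
position: [589.9, 160.6, 63.9]
orientation: [-2.166, -2.272, -0.004]
wrist_force: [-3.2, 7.1, -0.8]
grip_width: 22.8
finger_force: 79.3
time: 34.83
position: [589.9, 160.6, 63.8]
orientation: [-2.165, -2.271, -0.006]
wrist_force: [-2.7, 10.6, -1.9]
grip_width: 22.6
finger_force: 79.3
```

```bash
python3 -m creep '[[1,0.0042,0,0.003,0],[1,0,0,0,0],[0.1,0,0,0,0],[0.1,0,0,0,0],[0.1,0,0,0,0]]'; python3 -m creep '[[0.1,0,0,-0.02,0],[0.1,0,0,-0.05,0],[0.1,0,0,-0.08,0],[0.1,0,0,-0.06,0],[0.1,0,0,-0.02,0]]' >/dev/null
python3 -m creep '[[0.1,0,0,-0.01,0],[0.1,0,0,0,0],[0.1,0,0,0,0]]'
python3 seat.py; python3 -c "
from h import *
plan([513.6,303.6,160],92.73)"
```

```text
time: 35.25
position: [591.4, 158.6, 63.3]
orientation: [2.165, 2.273, 0.001]
wrist_force: [-1.1, -0.2, -0.8]
grip_width: 38.4
finger_force: 0.0
time: 35.92
position: [589.3, 159.0, 157.5]
orientation: [-2.166, -2.274, 0.003]
wrist_force: [-0.2, -0.5, -0.7]
grip_width: 38.6
finger_force: 0.0
flange-top pts 862 u pct [-133.9 -132.9  -40.4  -34.8  -34.5] z [87.  92.8]
-145 -110 v [-19.2  17.2] u [-133.8 -128. ] 410
-60 -30 v [-19.2  16.6] u [-40.6 -34.6] 450
plate u [-146.5 -120.9]
t=35.97 pos [588.9 159.  156.8] yaw 92.8 tilt [-0.0035 -0.0006] w 38.5 F [ 0.5 -0.4  0.2] ff 0.0
share [ 0.3702 -0.1704 -0.0075] rows>=4 turn 0.0003
```

```bash
python3 -m creep '[[0.1,0.074,-0.0342,0,0],[0.1,0.074,-0.0342,0,0],[0.1,0.074,-0.0342,0,0],[0.1,0.074,-0.0342,0,0],[0.1,0.074,-0.0342,0,0]]' >/dev/null
python3 -m creep '[[0.1,0,0,0.05,0],[0.1,0,0,0.04,0],[0.1,0,0,0.0,0],[0.1,0,0,0,0],[0.1,0,0,0,0]]'
python3 tab.py | head -1; python3 -c "
from h import *
plan([513.6,303.7,58],92.73)"
```

```text
time: 36.8
position: [514.6, 303.4, 122.3]
orientation: [-2.167, -2.274, 0.002]
wrist_force: [0.0, -0.4, 1.5]
grip_width: 38.4
finger_force: 0.0
posts [[513.4, 304.0, 88.4, 261.0], [649.2, 310.5, 88.4, 304.0]]
t=36.85 pos [515.3 303.6 123.2] yaw 92.8 tilt [0.0004 0.0002] w 38.1 F [0.5 0.1 0.8] ff 0.0
share [ 0.0005 -0.0042  0.1631] rows>=2 turn 0.0002
```

```bash
python3 -m creep '[[0.1,0,-0.003,0.05,0],[0.1,0,0,0.06,0],[0.1,0,0,0.05,0],[0.1,0,0,0,0],[0.1,0,0,0,0]]' >/dev/null
python3 -m creep '[[1,0,0,0,0],[1,0,0,0,0],[1,0,0,0,0],[1,0,0,0,0],[1,0,0,0,0]]' 80
python3 -m creep '[[1,-0.025,-0.0195,0,0],[1,-0.025,-0.0195,0,0],[1,-0.0295,-0.0122,0,0],[1,-0.0295,-0.0123,0,0]]'
python3 -m creep '[[1,-0.0315,-0.004,0,0],[1,-0.0315,-0.004,0,0],[1,-0.0315,0.004,0,0],[1,-0.0315,0.004,0,0]]'
python3 -m creep '[[1,-0.0295,0.0123,0,0],[1,-0.0295,0.0122,0,0],[1,-0.025,0.0195,0,0],[1,-0.021,0.0195,0,0],[1,0,0,0,0]]'
python3 -m creep '[[1,0,0,0,0],[1,0,0,0,0]]'
```

```text
time: 37.68
position: [513.7, 304.7, 61.3]
orientation: [-2.166, -2.274, -0.002]
wrist_force: [-4.1, 0.9, 4.8]
grip_width: 9.2
finger_force: 78.1
time: 38.02
position: [491.8, 262.6, 61.5]
orientation: [-2.165, -2.275, -0.014]
wrist_force: [2.2, -0.7, -0.6]
grip_width: 9.6
finger_force: 79.6
time: 38.35
position: [490.9, 210.0, 61.2]
orientation: [-2.162, -2.273, 0.001]
wrist_force: [-9.2, 0.8, 10.8]
grip_width: 9.6
finger_force: 81.2
time: 38.77
position: [516.3, 161.8, 61.1]
orientation: [-2.161, -2.28, 0.028]
wrist_force: [-17.0, -16.3, 21.5]
grip_width: 9.3
finger_force: 83.0
time: 38.93
position: [516.1, 162.1, 61.2]
orientation: [2.161, 2.28, -0.027]
wrist_force: [-16.1, -18.0, 20.6]
grip_width: 9.6
finger_force: 82.9
```

```bash
python3 -m creep '[[0.1,0.009,0.0087,0,0],[0.1,0,0,0,0],[0.1,0,0,0,0],[0.1,0,0,-0.02,0],[0.1,0,0,-0.06,0]]'
python3 -m creep '[[0.1,0,0,-0.08,0],[0.1,0,0,-0.07,0],[0.1,0,0,-0.02,0],[0.1,0,0,0,0],[0.1,0,0,0,0]]'
cat > chk.py <<'E'
from h import *
import sys
c=env.camera(sys.argv[1]); w=cloud(c)
A=np.array([585.8,237.7]) if sys.argv[1]=="wrist" else np.array([582.1,240.8]) if sys.argv[1]=="scene" else np.array([583.3,236.7])
th=np.radians(2.73); ey=np.array([-np.sin(th),np.cos(th)]); ex=np.array([np.cos(th),np.sin(th)])
u=(w[...,:2]-A)@ey; v=(w[...,:2]-A)@ex; z=w[...,2]
for n,(r,s) in dict(load=(-u,v),right=(v,u),far=(u,-v),left=(-v,-u)).items():
    m=(abs(s)<26)&(r>15)&(r<155)&(z>86)&(z<98)
    if m.sum()<20: print(n,"empty",m.sum()); continue
    a=m&(r<75); b=m&(r>=95); print(n,"inner",np.percentile(r[a],[3,97]).round(1) if a.sum()>5 else "", "outer",np.percentile(r[b],[3,97]).round(1) if b.sum()>5 else "","lat",np.percentile(s[m],[3,97]).round(1),"z",np.percentile(z[m],[50,97]).round(1))
E
python3 tab.py | head -2; python3 chk.py wrist; python3 chk.py scene; python3 sp.py top; python3 mk.py |tail -2
```

```text
time: 39.35
position: [520.4, 171.3, 88.2]
orientation: [-2.163, -2.272, 0.009]
wrist_force: [-0.4, 0.4, -0.5]
grip_width: 38.6
finger_force: 0.0
time: 39.77
position: [523.7, 171.9, 159.3]
orientation: [2.166, 2.275, 0.002]
wrist_force: [1.4, -0.3, 0.1]
grip_width: 38.4
finger_force: 0.0
posts [[580.3, 317.6, 84.6, 22.0], [513.7, 302.5, 88.7, 321.0], [649.8, 308.9, 88.4, 369.0], [519.8, 166.6, 88.4, 186.0], [656.4, 172.8, 88.2, 205.0]]
hub 585.8 237.4 25.3
load empty 0
right inner [32.8 38.4] outer [126.4 132.2] lat [-19.1  17.3] z [90.5 93. ]
far inner [33.  39.1] outer  lat [-17.2  19.4] z [91.1 92.7]
left empty 0
load empty 3
right inner [33.5 38.8] outer [127.9 134.4] lat [-19.9  17.2] z [89.2 91.9]
far inner [32.5 38.7] outer [127.2 132.5] lat [-19.4  18.7] z [89.8 92.3]
left empty 0
t=39.92 pos [521.8 171.4 156.6] yaw 92.8 tilt [-0.0041 -0.0008] w 38.5 F [-0.6 -0.   0.1] ff 0.0
share [-0.364  -1.3222  0.3973] rows>=14 
top [ 663.1 -288.6] [ 32.2 261.9] -89.8 sat 10.0 338 22.7
top [ 570.8 -223.3] [100.7  39.1] 7.0 sat 5.0 243 41.3
top [ 542.9 -345. ] [ 39.2 100.6] -51.9 sat 93.
[... 375 characters left out ...]
                                                    ~~~~~~~~~~~~~^^^^^^^^^^^^^^^^^^^^
    return _quantile_unchecked(
        a, q, axis, out, overwrite_input, method, keepdims, weights)
    return _ureduce(a,
                    func=_quantile_ureduce_func,
    ...<5 lines>...
                    overwrite_input=overwrite_input,
                    method=method)
    r = func(a, **kwargs)
    result = _quantile(arr,
                       quantiles=q,
    ...<2 lines>...
                       out=out,
                       weights=wgt)
    slices_having_nans = np.isnan(arr[-1, ...])
                                  ~~~^^^^^^^^^
IndexError: index -1 is out of bounds for axis 0 with size 0
```

```bash
python3 - <<'E'
from h import *
c=env.camera("top"); w=cloud(c); x,y,z=w[...,0],w[...,1],w[...,2]
for x0 in range(600,800,15):
    m=(abs(x-x0)<8)&(y>-310)&(y<-140); print(x0,np.percentile(z[m],[5,50,95]).round() if m.sum() else "")
E
python3 -m creep '[[-0.4,-0.0902,0.0076,0,0],[-0.4,-0.0902,0.0076,0,0],[-0.4,-0.0902,0.0076,0,0],[-0.4,-0.0902,0.0076,0,0],[-0.4,-0.0902,0.0076,0,0]]' >/dev/null
python3 -m creep '[[-0.4,-0.0902,0.0076,0,0],[-0.4,-0.0902,0.0076,0,0],[-0.4,-0.0902,0.0076,0,0],[-0.4,-0.0902,0.0076,0,0],[-0.4,-0.0902,0.0076,0,0]]' >/dev/null
python3 -m creep '[[-0.4,-0.0902,0.0076,0,0],[-0.4,0,0,0,0],[-0.4,0,0,0,0]]'
```

```text
600 [-5.  0. 31.]
615 [-5.  0. 37.]
630 [-6. -1.  5.]
645 [-5.  4. 14.]
660 [-1. 11. 16.]
675 [ 1. 16. 23.]
690 [-1. 15. 23.]
705 [ 1. 16. 24.]
720 [ 0. 18. 24.]
735 [-2. 18. 25.]
750 [ 14.  69. 106.]
765 [ 98. 103. 107.]
780 [ 97. 103. 108.]
795 [ 98. 103. 108.]
time: 41.15
position: [575.8, -225.0, 158.0]
orientation: [-2.17, -2.27, 0.0]
wrist_force: [-0.0, 0.8, 0.3]
grip_width: 59.6
finger_force: 0.0
```

```bash
python3 -m creep '[[-0.4,0,0,0,0.0367],[-0.4,0,0,0,0.0367],[-0.4,0,0,0,0.0367],[-0.4,0,0,0,0.0367],[-0.4,0,0,0,0.0367]]' >/dev/null
python3 -m creep '[[-0.4,0,0,0,0.0367],[-0.4,0,0,0,0.0367],[-0.4,0,0,0,0.0367],[-0.4,0,0,0,0.0367],[-0.4,0,0,0,0.0367]]' >/dev/null
python3 -m creep '[[-0.4,0,0,0,0.0367],[-0.4,0,0,0,0.0367],[-0.4,0,0,0,0.0367],[-0.4,0,0,0,0],[-0.4,0,0,0,0]]' >/dev/null
python3 sp.py wrist; python3 -c "
from h import *
plan([574.6,-223.2,7],6.8)"
```

```text
t=42.40 pos [ 575.9 -221.6  158.3] yaw 7.2 tilt [-0.0012  0.001 ] w 59.5 F [ 0.3 -0.2 -0.3] ff 0.0
share [-1.3589 -0.7288  0.3979] rows>=16 
wrist [ 668.5 -289.9] [ 22.9 260.1] -90.0 sat 30.0 3888 19.8
wrist [597.  -43.5] [ 7.  36.9] -0.0 sat 52.0 644 43.9
wrist [ 573.5 -223.9] [100.3  39.8] 6.0 sat 26.0 3084 40.0
wrist [ 546.3 -345.3] [ 39.6 100.2] -51.8 sat 183.0 2842 39.5
wrist [461.  -60.1] [41.1 38.8] 88.6 sat 177.0 1242 40.0
wrist [ 347.6 -404.7] [13.8 32.8] -75.3 sat 21.0 207 16.3
t=42.45 pos [ 576.  -221.9  158.4] yaw 7.1 tilt [-0.0009  0.0008] w 59.6 F [ 0.2 -0.5  0.2] ff 0.0
share [-0.0035  0.0033  0.3785] rows>=4 turn 0.0019
```

```bash
python3 -m creep '[[-0.4,-0.003,0.004,0.07,0.0035],[-0.4,0,0,0.09,0],[-0.4,0,0,0.09,0],[-0.4,0,0,0.08,0],[-0.4,0,0,0.044,0]]' >/dev/null
python3 -m creep '[[-0.4,0,0,0,0],[-0.4,0,0,0,0],[1,0,0,0,0],[1,0,0,0,0],[1,0,0,0,0]]' 80
python3 -m creep '[[1,0,0,0,0],[1,0,0,-0.02,0],[1,0,0,-0.06,0],[1,0,0,-0.1,0],[1,0,0,-0.1,0]]' 80
python3 -m creep '[[1,0,0,-0.08,0],[1,0,0,-0.02,0],[1,0,0,0,0],[1,0,0,0,0]]' 80
python3 -c "
from h import *
plan([590,158,160],92.73)"
```

```text
time: 43.28
position: [577.2, -225.6, 12.0]
orientation: [3.135, 0.173, 0.006]
wrist_force: [-0.7, -1.3, 18.1]
grip_width: 24.3
finger_force: 29.3
time: 43.7
position: [573.1, -223.8, 120.7]
orientation: [-3.134, -0.172, 0.007]
wrist_force: [0.8, -0.8, -1.4]
grip_width: 22.8
finger_force: 78.6
time: 44.03
position: [574.7, -224.6, 160.9]
orientation: [-3.137, -0.172, 0.001]
wrist_force: [-1.1, 0.2, -1.9]
grip_width: 22.7
finger_force: 78.6
t=44.03 pos [ 574.7 -224.6  160.9] yaw 6.3 tilt [-0.0004  0.0002] w 22.7 F [-1.1  0.2 -1.9] ff 78.6
share [ 0.1428 -0.9465  0.0025] rows>=10 turn -0.4802
```

```bash
python3 -m creep '[[1,0.013,-0.086,0,0],[1,0.013,-0.086,0,0],[1,0.013,-0.086,0,0],[1,0.013,-0.086,0,0],[1,0.013,-0.086,0,0]]' >/dev/null
python3 -m creep '[[1,0.013,-0.086,0,0],[1,0.013,-0.086,0,0],[1,0.013,-0.086,0,0],[1,0.013,-0.086,0,0],[1,0.013,-0.086,0,0]]' >/dev/null
python3 -m creep '[[1,0.013,-0.086,0,0],[1,0,0,0,-0.037],[1,0,0,0,-0.037],[1,0,0,0,-0.037],[1,0,0,0,-0.037]]' >/dev/null
python3 -m creep '[[1,0,0,0,-0.037],[1,0,0,0,-0.037],[1,0,0,0,-0.037],[1,0,0,0,-0.037],[1,0,0,0,-0.037]]' >/dev/null
python3 -m creep '[[1,0,0,0,-0.037],[1,0,0,0,-0.037],[1,0,0,0,-0.037],[1,0,0,0,-0.036],[1,0,0,0,0]]' >/dev/null
python3 -m creep '[[1,0,0,0,0],[1,0,0,0,0],[1,0,0,0,0]]' >/dev/null
python3 hold.py; python3 chk.py wrist
```

```text
t=46.37 pos [589.9 157.5 160. ] yaw 92.6 tilt [-0.0022 -0.0003] w 22.4 F [-0.3 -0.3 -1.3] ff 78.9
share [0.0011 0.0004 0.    ] rows>=1 turn -0.0006
9090
8 3837 b [-23.8  23.6] d min/med/max [-58.1 -42.1  -7.1]
14 614 b [-18.6  19.1] d min/med/max [-45.8 -18.4 -11.2]
20 603 b [-11.9  11.6] d min/med/max [-20.4 -18.2 -10.3]
26 619 b [-11.7  11.6] d min/med/max [-20.2 -18.2 -10.4]
32 627 b [-11.5  11.4] d min/med/max [-20.5 -18.3 -11.3]
38 670 b [-18.7  18.3] d min/med/max [-28.  -26.5 -18.5]
44 2120 b [-18.5  18.3] d min/med/max [-27.3 -15.7  10.6]
flange x [35.6 45.6 46.3]
load empty 0
right inner [33.2 39.3] outer [126.5 132.3] lat [-19.2  17.3] z [90.8 93.2]
far inner [33.  39.1] outer  lat [-17.8  18.4] z [91. 93.]
left empty 0
```

```bash
python3 -m creep '[[1,0.0075,0,0.05,0],[1,0,0,0.06,0],[1,0,0,0.05,0],[1,0,0,0.03,0],[1,0,0,0.015,0]]' >/dev/null
python3 -m creep '[[1,0,0,0.012,0],[1,0,0,0.01,0],[1,0,0,0,0],[1,0,0,0,0],[1,0,0,0,0]]'
python3 -m creep '[[1,0,0,0.004,0],[1,0,0,0.004,0],[1,0,0,0,0],[1,0,0,0,0]]'
```

```text
time: 47.3
position: [591.5, 160.7, 71.7]
orientation: [2.168, 2.272, 0.003]
wrist_force: [0.1, 0.3, -1.1]
grip_width: 22.7
finger_force: 78.9
time: 47.63
position: [590.4, 160.5, 67.3]
orientation: [-2.169, -2.273, 0.0]
wrist_force: [0.3, -0.7, -1.5]
grip_width: 22.5
finger_force: 78.9
```

```bash
python3 -m creep '[[1,0,0,0.004,0],[1,0,0,0.004,0],[1,0,0,0,0],[1,0,0,0,0]]'
python3 -m creep '[[1,-0.003,0,0,0],[1,-0.003,0,0,0],[1,-0.002,0,-0.001,0],[1,0,0,0,0],[1,0,0,0,0]]'
```

```text
time: 47.97
position: [590.3, 160.6, 64.9]
orientation: [-2.168, -2.273, 0.001]
wrist_force: [-3.5, -0.2, 5.2]
grip_width: 22.4
finger_force: 79.8
time: 48.38
position: [589.8, 158.1, 64.3]
orientation: [-2.167, -2.272, 0.001]
wrist_force: [-4.7, 3.1, 2.9]
grip_width: 22.3
finger_force: 79.5
```

```bash
python3 -m creep '[[1,-0.003,0,-0.002,0],[1,0,0,0,0],[1,0,0,0,0]]'
python3 -m creep '[[1,-0.003,0,0,0],[1,0,0,0,0],[1,0,0,0,0]]'
python3 -m creep '[[1,-0.0025,0,0,0],[1,0,0,0,0],[1,0,0,0,0]]'
```

```text
time: 48.63
position: [590.0, 157.0, 64.6]
orientation: [-2.168, -2.271, -0.0]
wrist_force: [-2.9, 4.1, 0.2]
grip_width: 22.4
finger_force: 78.9
time: 48.88
position: [590.0, 157.0, 64.6]
orientation: [-2.167, -2.27, -0.003]
wrist_force: [-2.5, 6.5, 0.1]
grip_width: 22.5
finger_force: 78.9
time: 49.13
position: [590.0, 157.0, 64.6]
orientation: [-2.167, -2.269, -0.005]
wrist_force: [-2.8, 10.5, -0.1]
grip_width: 22.5
finger_force: 78.9
```

Contact with the stop; ease, release, rise and check.

```bash
python3 -m creep '[[1,0.0042,0,0.003,0],[1,0,0,0,0],[0.1,0,0,0,0],[0.1,0,0,0,0],[0.1,0,0,0,0]]'; python3 -m creep '[[0.1,0,0,-0.02,0],[0.1,0,0,-0.05,0],[0.1,0,0,-0.08,0],[0.1,0,0,-0.06,0],[0.1,0,0,-0.02,0]]' >/dev/null
python3 -m creep '[[0.1,0,0,-0.01,0],[0.1,0,0,0,0],[0.1,0,0,0,0]]'
python3 seat.py; python3 -c "
from h import *
plan([513.6,303.7,160],92.73)"
```

```text
time: 49.55
position: [591.7, 155.0, 64.2]
orientation: [2.167, 2.271, 0.001]
wrist_force: [0.3, 0.0, -1.2]
grip_width: 38.5
finger_force: 0.0
time: 50.22
position: [589.8, 155.3, 158.7]
orientation: [-2.168, -2.272, 0.003]
wrist_force: [0.4, -0.1, 0.2]
grip_width: 38.4
finger_force: 0.0
flange-top pts 845 u pct [-134.  -132.9  -40.6  -34.7  -34.5] z [86.6 92.5]
-145 -110 v [-18.5  18.1] u [-133.9 -128. ] 405
-60 -30 v [-18.7  17.6] u [-40.7 -34.6] 437
plate u [-146.9 -120.6]
t=50.27 pos [589.4 155.3 158. ] yaw 92.7 tilt [-0.0034 -0.0006] w 38.6 F [-0.5  0.9 -1.4] ff 0.0
share [ 0.3794 -0.1718 -0.0046] rows>=5 turn -0.0003
```

```bash
python3 -m creep '[[0.1,0.0758,-0.0344,0,0],[0.1,0.0758,-0.0344,0,0],[0.1,0.0758,-0.0344,0,0],[0.1,0.0758,-0.0344,0,0],[0.1,0.0758,-0.0344,0,0]]' >/dev/null
python3 -m creep '[[0.1,0,0,0.05,0],[0.1,0,0,0.04,0],[0.1,0,0,0.0,0],[0.1,0,0,0,0],[0.1,0,0,0,0]]'
python3 tab.py | head -1; python3 -c "
from h import *
plan([513.6,303.7,58],92.73)"
```

```text
time: 51.1
position: [514.8, 303.5, 123.6]
orientation: [-2.169, -2.272, 0.002]
wrist_force: [-0.1, 0.3, -0.2]
grip_width: 38.4
finger_force: 0.0
posts [[649.2, 310.7, 88.3, 308.0], [513.2, 304.2, 88.6, 260.0]]
t=51.15 pos [515.4 303.6 124.4] yaw 92.6 tilt [0.0004 0.0002] w 38.4 F [0.6 0.2 0.2] ff 0.0
share [ 0.0004 -0.0047  0.166 ] rows>=2 turn -0.0004
```

```bash
python3 -m creep '[[0.1,0,-0.003,0.05,0],[0.1,0,0,0.06,0],[0.1,0,0,0.053,0],[0.1,0,0,0,0],[0.1,0,0,0,0]]' >/dev/null
python3 -m creep '[[1,0,0,0,0],[1,0,0,0,0],[1,0,0,0,0],[1,0,0,0,0],[1,0,0,0,0]]' 80
python3 -m creep '[[1,-0.025,-0.0195,0,0],[1,-0.025,-0.0195,0,0],[1,-0.0295,-0.0122,0,0],[1,-0.0295,-0.0123,0,0]]'
python3 -m creep '[[1,-0.0315,-0.004,0,0],[1,-0.0315,-0.004,0,0],[1,-0.0315,0.004,0,0],[1,-0.0315,0.004,0,0]]'
python3 -m creep '[[1,-0.0295,0.0123,0,0],[1,-0.0295,0.0122,0,0],[1,-0.025,0.0195,0,0],[1,-0.021,0.0195,0,0],[1,0,0,0,0]]'
python3 -m creep '[[1,0,0,0,0]]'
```

```text
time: 51.98
position: [513.6, 304.8, 61.4]
orientation: [-2.168, -2.272, -0.002]
wrist_force: [-4.2, 1.5, 5.6]
grip_width: 9.2
finger_force: 78.1
time: 52.32
position: [491.7, 262.5, 61.5]
orientation: [-2.167, -2.273, -0.013]
wrist_force: [2.4, -0.7, 0.3]
grip_width: 9.4
finger_force: 79.6
time: 52.65
position: [491.0, 210.0, 61.3]
orientation: [-2.165, -2.27, 0.002]
wrist_force: [-6.7, 8.4, 13.0]
grip_width: 9.8
finger_force: 81.6
time: 53.07
position: [516.3, 162.2, 61.4]
orientation: [-2.162, -2.277, 0.026]
wrist_force: [-17.0, -15.8, 23.2]
grip_width: 9.6
finger_force: 82.7
time: 53.15
position: [516.0, 162.6, 61.4]
orientation: [-2.162, -2.277, 0.026]
wrist_force: [-17.2, -16.9, 21.5]
grip_width: 9.6
finger_force: 82.7
```

```bash
python3 -m creep '[[0.1,0.009,0.0087,0,0],[0.1,0,0,0,0],[0.1,0,0,0,0],[0.1,0,0,-0.02,0],[0.1,0,0,-0.06,0]]' >/dev/null
python3 -m creep '[[0.1,0,0,-0.08,0],[0.1,0,0,-0.07,0],[0.1,0,0,-0.02,0],[0.1,0,0,0,0],[0.1,0,0,0,0]]' >/dev/null
python3 tab.py | head -2; python3 chk.py wrist; python3 chk.py scene
python3 -m creep '[[-1,-0.0872,0.0339,0,0],[-1,-0.0872,0.0339,0,0],[-1,-0.0872,0.0339,0,0],[-1,-0.0872,0.0339,0,0],[-1,-0.0872,0.0339,0,0]]' >/dev/null
python3 -m creep '[[-1,0,0,0.04,0],[-1,0,0,0.03,0],[-1,0,0,0,0],[-1,0,0,0,0],[-1,0,0,0,0]]' >/dev/null
python3 mk.py; python3 -c "
from h import *
c=env.camera('wrist'); w=cloud(c); x,y,z=w[...,0],w[...,1],w[...,2]
q=w[(abs(x-598)<14)&(y>-45)&(y<-22)&(z>50)&(z<140)]; print('knob',len(q),np.nanpercentile(q,[2,50,98],axis=0).round(1).tolist())
im=cv2.imread('pics/mk.png'); cv2.imwrite('pics/fin.png',cv2.resize(im[20:220,200:440],None,fx=3,fy=3,interpolation=cv2.INTER_NEAREST))
print([ (np.round(s['location']),round(s['confidence'],2)) for s in env.spot_in(env.camera('scene'),'beaker')][:1])"
```

```text
posts [[581.3, 317.7, 84.7, 24.0], [513.7, 302.5, 88.6, 321.0], [649.8, 309.0, 88.5, 376.0], [519.9, 166.6, 88.5, 185.0], [656.3, 172.7, 88.3, 208.0]]
hub 585.3 237.6 24.9
load empty 0
right inner [32.7 38. ] outer [126.2 132.2] lat [-18.5  17.8] z [90.6 92.6]
far inner [32.9 39.2] outer  lat [-18.8  18.3] z [91.1 93.1]
left inner [33.9 39.8] outer [127.1 133. ] lat [-19.4  16.8] z [90.9 93.1]
load empty 1
right inner [34.  39.4] outer [121.5 133.4] lat [-19.6  17.6] z [89.5 91.7]
far inner [32.2 38.9] outer [126.7 132.1] lat [-19.7  17.6] z [89.8 93.1]
left inner [32.9 37.9] outer [127.7 132.5] lat [-18.3  17.9] z [90.  92.9]
t=54.97 pos [598.3   1.9 130. ] yaw 92.8 tilt [-0.002   0.0004] w 85.4 F [-0.2 -0.4 -0. ] ff 0.0
share [ 0.1792 -0.001   0.1426] rows>=3 turn 0.0004
brass [278 101  10   8  45] [282.3 104.9]
[[558.6, 78.8, 15.5], [560.2, 78.9, 16.0], [565.3, 80.8, 52.1], [569.3, 83.3, 53.6], [570.2, 83.7, 54.2]]
 top [567.4  79.8  52.8] [565.2  78.8  51.2] [570.2  80.9  54.2] 26
brass [273 106   5   3  14] [275.1 106.9]
[[559.8, 78.5, 48.4], [560.0, 78.6, 48.9], [561.2, 79.3, 50.1], [562.6, 79.9, 50.7], [562.7, 80.0, 51.5]]
 top [561.3  79.3  49.9] [559.8  78.5  48.4] [562.7  80.   51.5] 14
brass [280 111   5   3  10] [282.2 111.8]
[[560.2, 74.3, 16.0], [560.3, 74.3, 16.2], [562.3, 75.1, 17.1], [563.5, 75.9, 17.7], [563.7, 75.9, 18.0]]
 top [562.1  75.2  17. ] [560.2  74.3  16. ] [563.7  75.9  18. ] 10
plate 1632 [[565.4, 90.2, 79.3], [592.5, 95.5, 81.9], [620.7, 102.2, 83.3]]
fin 1061 [[586.6, 63.5, 105.0], [594.1, 73.3, 107.5], [601.7, 82.5, 109.2]]
knob 468 [[590.2, -37.9, 67.7], [599.0, -28.6, 74.3], [607.9, -22.6, 77.6]]
[(array([367., 180.,  38.]), 0.62)]
```

View pics/fin.png

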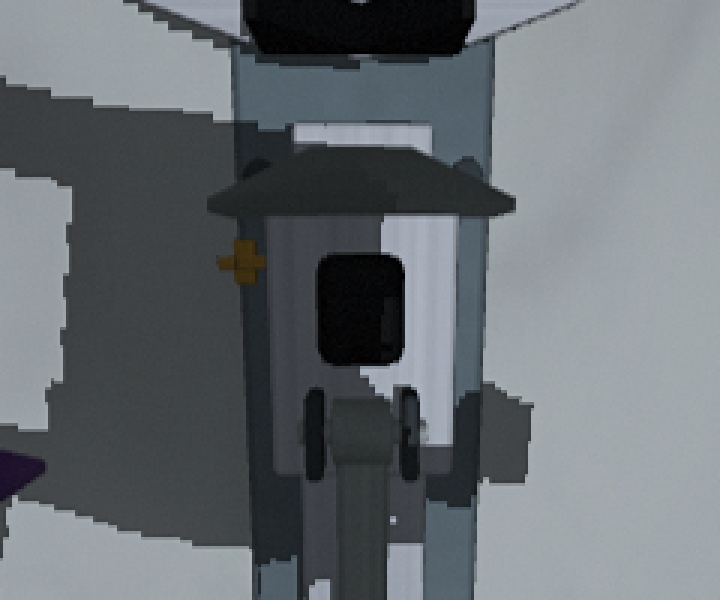

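```bash
python3 -m creep '[[-1,0,0,-0.06,0],[-1,0,0,-0.08,0],[-1,0,0,-0.06,0],[-1,0,0,0,0],[-1,0,0,0,0]]'
python3 sp.py top; python3 chk.py scene; python3 -c "
from plant import env
print(env.sign_off())"
```

```text
time: 55.58
position: [601.1, 0.9, 214.3]
orientation: [2.164, 2.27, 0.006]
wrist_force: [-0.3, -0.3, 0.1]
grip_width: 85.5
finger_force: 0.0
t=55.58 pos [601.1   0.9 214.3] yaw 92.7 tilt [ 0.0063 -0.0007] w 85.5 F [-0.3 -0.3  0.1] ff 0.0
share [ 0.0699 -1.5046  0.5262] rows>=16 
top [ 662.9 -293.6] [ 32.5 251.4] -89.8 sat 11.0 350 22.8
top [ 543.  -345.5] [ 38.6 101.6] -51.8 sat 93.0 256 41.9
load empty 2
right inner [33.8 38.7] outer [127.8 133.7] lat [-19.2  18.5] z [89.5 92.4]
far inner [31.8 38.5] outer [125.7 132.3] lat [-19.6  17. ] z [89.7 92.7]
left inner [32.6 38.1] outer [123.9 132.5] lat [-19.1  18.8] z [90.  92.8]
the job is handed in; nothing more can be done
None
```

The job is handed in: the stop is clamped at its mark, all three spools present lie home in cradles, and the table rests in a click with the empty cradle at the loading position.

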